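Weigh a canister drawn from a sloping cold block with sprung tongs

ROBOT

A 7-joint arm with a two-finger parallel gripper is mounted at the origin on a cart in front of the work surface, level with it; the furniture and walls round the work are solid. World frame = base frame: x ahead of the robot, y to its left, z up, the work surface at z = 0. Lengths are in m, angles in rad, forces in N, time in s.
With the tool pointing down it reaches from about 0.425 to 0.875 m from the base axis. Payload 4.7 kg.
Tool frame: the origin (TCP) lies on the mounting face of the last link; the fingertips stand 182 mm ahead of it and the grasp point (between the pads) lies 164 mm ahead of it; x points along the fingers, y is the direction in which the jaws open and shut, and the axes are right-handed (so a half turn about x gives the same grasp; the last joint's range is limited). The gripper opens to 87 mm and grips with 3 to 60 N. Pads are 19 mm wide; open, the fingers measure 117 mm over their backs; the gripper's body (75 mm by 190 mm) begins 51 mm behind the grasp point.
Start: joints at [-1.286, 0.321, -0.07, 1.45, 0.023, 1.371, -0.057], TCP at [0.174, 0.626, 0.405] pointing down, gripper open.
Joint ranges: [-2.86, 2.86], [-0.3, 2.09], [-1.38, 1.24], [0.06, 2.45], [-1.56, 4.7], [0.09, 2.05], [-2.69, 2.69]. Speed limits (rad/s): [2.57, 2.57, 3.14, 3.14, 3.14, 3.14, 3.14].

INTERFACE

Orientations are given as a rotation vector (axis times angle).
In Python, from bench import monitor, get_image, ctrl gives the robot as it stands.
- The arm moves only by the shell command python3 -m creep 'ROWS' [FORCE]. ROWS is JSON, a list of rows, each a list of 7 numbers: the shift along the tool's x, y, z in mm, then the turn, a rotation vector about the tool's x, y, z in rad, then the finger opening in mm, from 0 to 87. A call has 1 to 5 rows; each row shifts and turns the commanded pose from where the row before left it, along the tool's axes as they then stand; what a row does not reach is not made up. A row lasts 1/10 s, in which the tool goes at most 50 mm and 8.59 degrees, less where a joint would pass 70% of its speed; a pose out of reach is approached as far as the arm can. A call is refused whole if a number of a shift passes 50 or a number of a turn 0.15, either way. A call with a gripper value outside its range is refused whole. The fingers move at their own pace and stop on an object; FORCE is the grip in N (left out, the last holds). Time passes only in rows, so rows that do not move let the fingers close. It gives the time, the measured TCP pose, the force and the opening at its end, in the units of the state.
- monitor.get_state(): the state, without advancing time (a new reading comes with each control period).
- get_image(name): name is "scene" or "top" or "wrist"; returns a dict with "img" (400x640x3 uint8, red, green, blue), "mtx" (3x3 intrinsics, pixels), "view" (4x4, takes a point from world to camera coordinates). Camera axes: x right, y up, looking along -z (the intrinsics and any distortion apply to the point x, -y, -z); pixel columns grow to the right and rows downward; lengths in m; the calibration is good to about 2 mm. A picture is of the moment at which its call begins. There is no depth.
- ctrl.close_job(): hands the job in, once; it reports no verdict.
The state is a dict: "time": time; "joint_positions": joint angles; "qd": joint speeds; "joint_torque": joint torques, N m; "position": TCP position; "tool_rot": TCP orientation; "ft_force": force on the tool from outside, world axes, zero at the start; "torque": the same for the moment, N m; "grip_width": opening from 0.0 (shut) to 1.0 (fully open).
Only numpy, scipy, OpenCV 4.12 (cv2) and the standard library are available. Lean on these libraries where they do the work, as an engineer would, in place of code of your own. Each camera call takes 0.05 s, during which the arm holds its last target.

TASK

Take the sprung tongs from their stand and with them draw the orange-lidded canister out of its deep sloping pocket in the cold block, then stand it upright near the middle of the balance pan, setting it down gently rather than dropping it. Put the tongs back upright in their stand. Never touch the canister with the gripper's fingers, and leave the other two canisters and the bottles and cylinder standing round about where they are.

Things in the scene. Friction and masses are not known exactly. Their poses are not given: they have to be found in the camera images.
- tongs_grip (a point): Centre between the two green grips of the sprung tongs, which stand upright in their stand, tips down. z points from tips to bridge, y is the closing direction. Each grip is a flat pad 26 mm wide (x), 30 mm high (z), centred here. At rest the grips measure 56 mm over their outsides. The black bridge above (24 x 40 mm in x, y) ends 34 mm above this point.
- tongs: The tongs, 168 mm long, 0.18 kg; origin midway between the tips, 134 mm below the grips' centre, which is also their centre of mass. Two steel arms, each 18 mm wide (x) and 5 mm thick (y), slide together along y, parallel and centred; the tips close as much as the grips do. Tips at rest: 28 mm apart inside, 38 mm over their outsides. Tips shut on a 16 mm stalk: grips 44 mm over their outsides.
- tongs_jaw_l (a joint): How far each arm of the tongs has been squeezed in from rest: 0 to 0.012 m. The spring pushes each arm out with 5 N at rest and 0.5 N more for each mm. So grips held at 45 to 54 mm keep the tongs in hand by their spring while the tips stand open; opening beyond 56 mm lets the tongs go.
- stand: Stand of the tongs, fixed: base plate 90 x 110 x 8 mm, on it an upright slot 24 mm wide along x and 48 mm along y, walls 6 mm thick up to 80 mm, flared lips up to 92 mm. The tips rest on the slot's floor, 8 mm above the worktop, the arms side by side along y. Origin at the centre of the underside, z up.
- block: Cold block, fixed: aluminium core 58 x 176 x 135 mm on a white base 150 x 206 mm, highest edge 158 mm above the worktop. The core and its three pockets lean 0.55 rad (32 degrees) from vertical towards the block's -x (roughly the robot's right). Origin at the centre of the base's underside, z up; the pockets lie in a row along y.
- block_mouth (a point): Centre of the middle pocket's mouth, 142 mm above the worktop; axes as block (z vertical). The others lie 54 mm to either side along y. Outward direction of the pockets: (-0.523, 0, 0.853). Each is 44 mm wide along y, 40 mm across and 128 mm deep; a canister stands on each floor, the end of its stalk 40 mm below the mouth.
- orange_can_center (a point): Canister, orange lid and stalk: steel body 36 mm across, 60 mm high with lid; on it a stalk 16 mm across, from 60 to 88 mm; 0.09 kg. The point is on its axis 44 mm above its underside (the stalk runs from 16 to 44 mm beyond it); z runs along the axis towards the stalk. This is the one to weigh; it may be in any of the three pockets.
- blue_can_center (a point): Canister, blue lid and stalk: steel body 36 mm across, 60 mm high with lid; on it a stalk 16 mm across, from 60 to 88 mm; 0.09 kg. The point is on its axis 44 mm above its underside (the stalk runs from 16 to 44 mm beyond it); z runs along the axis towards the stalk. To be left in its pocket.
- white_can_center (a point): Canister, white lid and stalk: steel body 36 mm across, 60 mm high with lid; on it a stalk 16 mm across, from 60 to 88 mm; 0.09 kg. The point is on its axis 44 mm above its underside (the stalk runs from 16 to 44 mm beyond it); z runs along the axis towards the stalk. To be left in its pocket.
- pan (a point): Electronic balance, beige, 203 x 173 x 62 mm, fixed to the worktop, with a round steel pan 116 mm across. The point is the centre of the pan's upper face, 61 mm above the worktop; z up. The balance is on one side of the block, the tongs' stand on the other, either way round. Fixed in the room at the back left: a tall retort stand (rod at x 0.76, y 0.24) with a clamp reaching towards the robot, and a stirrer with a beaker (x 0.65, y 0.66).
- amber_bottle: Amber bottle with white cap, 49 mm across, 100 mm high; origin at the centre of its underside.
- small_bottle: Small amber bottle with black cap, 43 mm across, 82 mm high; origin at the centre of its underside.
- cylinder: Measuring cylinder, 32 mm across on a foot 62 mm wide, 186 mm high; origin at the centre of its underside.
- wash_bottle: White wash bottle with red cap, 68 mm across, 208 mm high with its spout; origin on its underside, the bottle's own axis 23 mm from it along its y.
- orange_can: The orange-lidded canister again, origin at the centre of its underside.
Not all that is in view belongs to the job. What is shaped like the stand but turquoise is not meant.

How it is judged:
On the way, in this order (a step that is already met when the one before it is completed fails the run):
1. the orange canister, held by the tongs, has been drawn clear of its pocket (distance of orange_can_center from where it was at the start of the episode above 0.13 m and contact force between orange_can and tongs above 0.5 N), for 0.1 s.
2. the orange canister stands upright on the balance pan, let go by the tongs (horizontal distance between orange_can_center and pan below 0.035 m and z of orange_can_center in the frame of pan between 0.038 and 0.05 m and angle between orange_can_center's own z axis and vertical below 0.1 rad and contact force between orange_can and tongs below 0.05 N and linear speed of orange_can below 0.02 m/s), for 0.2 s.
At the end, for the whole second after the job is handed in: The orange canister stands upright (within 0.1 rad) on the pan, its axis within 35 mm of the pan centre, free of the tongs; the tongs stand in their stand, upright within 0.15 rad, within 20 mm of its axis and at most 10 mm above their seat; all at rest (all of step 2 and horizontal distance between tongs_grip and stand below 0.02 m and height (world z) of tongs_grip below 0.152 m and angle between tongs_grip's own z axis and vertical below 0.15 rad and linear speed of tongs below 0.03 m/s); the robot touches nothing.
It fails at once if the gripper's fingers touched the orange canister (contact force between the fingers and orange_can above 0.5 N).
It fails at once if the orange canister was dropped (by more than about a centimetre) or thrown (contact force between orange_can and tongs below 0.02 N and linear speed of orange_can above 0.45 m/s).
It fails at once if one of the other canisters was shifted by more than 20 mm (distance of any of blue_can_center, white_can_center from where it was at the start of the episode above 0.02 m).
It fails at once if a bystander (bottle, cylinder or wash bottle) was shifted by more than 20 mm or tipped (distance of any of amber_bottle, small_bottle, cylinder, wash_bottle from where it was at the start of the episode above 0.02 m or angle between any of amber_bottle, small_bottle, cylinder, wash_bottle's own z axis and vertical above 0.3 rad).
It also fails if it takes over 72 s, if anything falls off the work surface, if the arm or the gripper's body presses on something with over 40 N, if the wrist force passes 120 N, or if a joint passes its speed limit or range.

## Working session

There is one attempt and no reset: what is moved stays moved. The work goes in short steps, Python scripts to look and compute and a shell command to move; the robot and the scene stay as the last step left them, time stands still between calls to the robot, and variables do not carry over. Pictures are saved under pics/ and viewed, and the job is handed in when it is done.

```bash
ls -la; mkdir -p pics; python3 - <<'E'
from bench import monitor, get_image, ctrl
import cv2, numpy as np
s=monitor.get_state()
for k,v in s.items(): print(k,np.round(v,4))
for n in ["scene","top","wrist"]:
    d=get_image(n); cv2.imwrite(f"pics/{n}0.png",d["img"][:,:,::-1]); print(n,np.round(d["mtx"],1).tolist(),np.round(d["view"],4).tolist(),[k for k in d])
E
```

```text
total 12
drwxr-xr-x  3 agent agent 4096 Dec  6 13:56 .
drwxr-xr-x 23 root  root  4096 Dec  6 13:56 ..
drwxr-xr-x  2 agent agent 4096 Dec  6 13:56 pics
time 0.0
joint_positions [-1.2859  0.3218 -0.0701  1.4517  0.0226  1.3708 -0.0569]
qd [-0.0009 -0.0011  0.0012  0.0004  0.0004 -0.0002  0.0006]
joint_torque [-3.00000e-04 -4.91279e+01 -4.04000e-01 -3.12532e+01 -6.38000e-02
  4.39000e-02  2.00000e-04]
position [0.1738 0.6261 0.4037]
tool_rot [ 0.2111  1.5605 -0.214 ]
ft_force [-0.5442  0.5276  0.1168]
torque [-0.0075 -0.0072  0.0389]
grip_width 1.0012
scene [[472.6, 0.0, 314.1], [0.0, 472.6, 203.4], [0.0, 0.0, 1.0]] [[0.6745, -0.7382, 0.0101, -0.3651], [0.4331, 0.4067, 0.8044, -0.354], [-0.5979, -0.5382, 0.5941, -1.1291], [0.0, 0.0, 0.0, 1.0]] ['img', 'mtx', 'view']
top [[405.6, 0.0, 322.1], [0.0, 405.6, 200.9], [0.0, 0.0, 1.0]] [[0.0253, -0.9996, -0.011, 0.0674], [0.9947, 0.0241, 0.1004, -0.5686], [-0.1001, -0.0135, 0.9949, -1.4924], [0.0, 0.0, 0.0, 1.0]] ['img', 'mtx', 'view']
wrist [[316.7, 0.0, 318.4], [0.0, 316.7, 205.7], [0.0, 0.0, 1.0]] [[0.268, 0.9634, -0.0022, -0.6484], [-0.9233, 0.2562, -0.2861, 0.0355], [-0.2751, 0.0787, 0.9582, -0.3927], [0.0, 0.0, 0.0, 1.0]] ['img', 'mtx', 'view']
```

View pics/scene0.png

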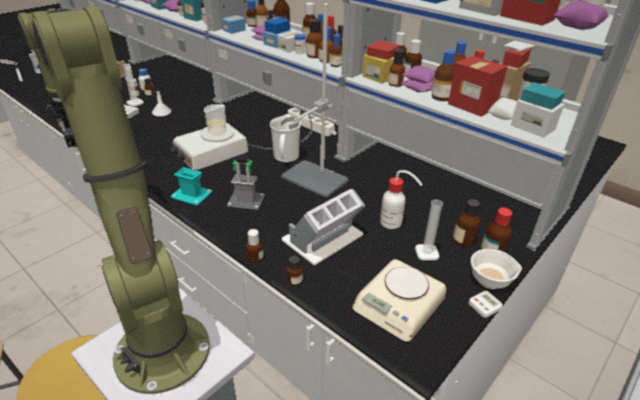

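View pics/top0.png

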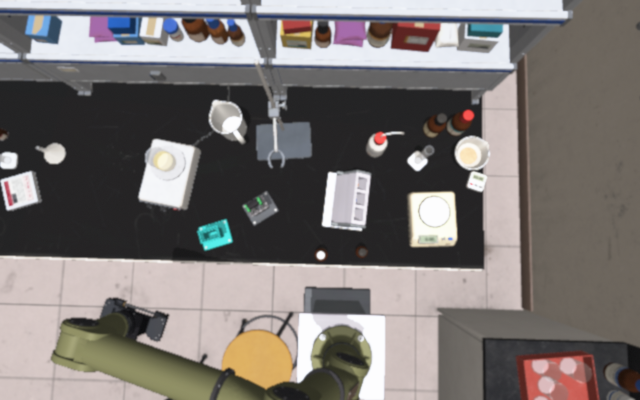

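View pics/wrist0.png

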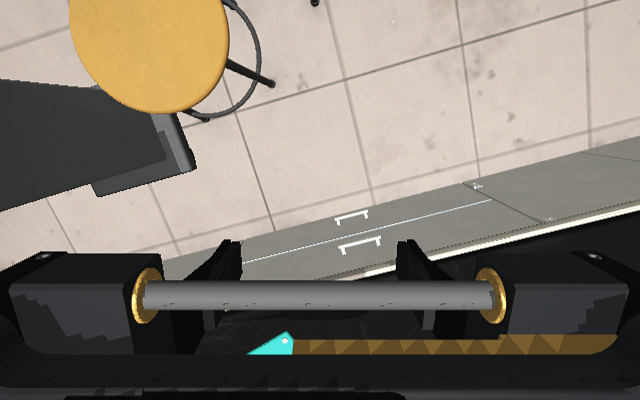

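The scene picture shows the tongs (green grips) at about (243,175) in a grey stand. A turquoise look-alike stands at (190,186), the block at (325,222), and the balance at (405,288). In the top view the grey stand is at (260,207), the turquoise one at (214,235), the block at (347,200) and the pan at (434,211). I'll enlarge these.

```bash
python3 - <<'E'
import cv2
def crop(n,o,x0,y0,w,h,f):
    im=cv2.imread(f"pics/{n}.png")[y0:y0+h,x0:x0+w]
    cv2.imwrite(f"pics/{o}.png",cv2.resize(im,None,fx=f,fy=f,interpolation=cv2.INTER_CUBIC))
crop("top0","topA",190,140,133,100,6)
crop("top0","topB",310,140,160,120,5)
crop("scene0","scA",160,130,200,150,4)
crop("scene0","scB",280,180,100,75,8)
E
```

```text
(no output)
```

View pics/topA.png

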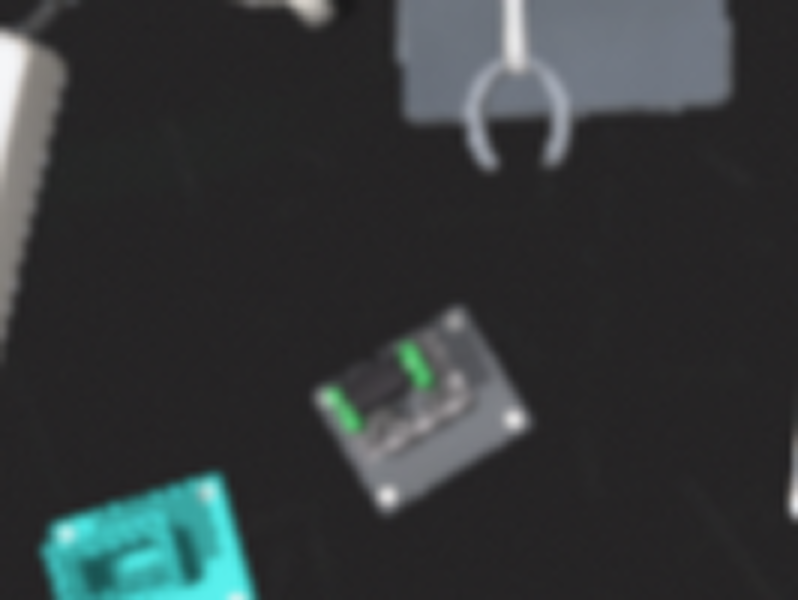

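View pics/topB.png

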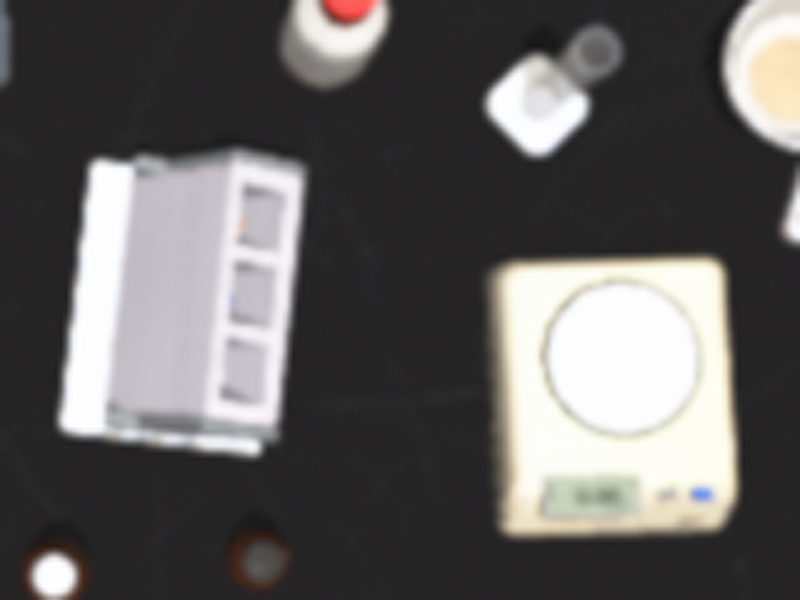

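View pics/scA.png

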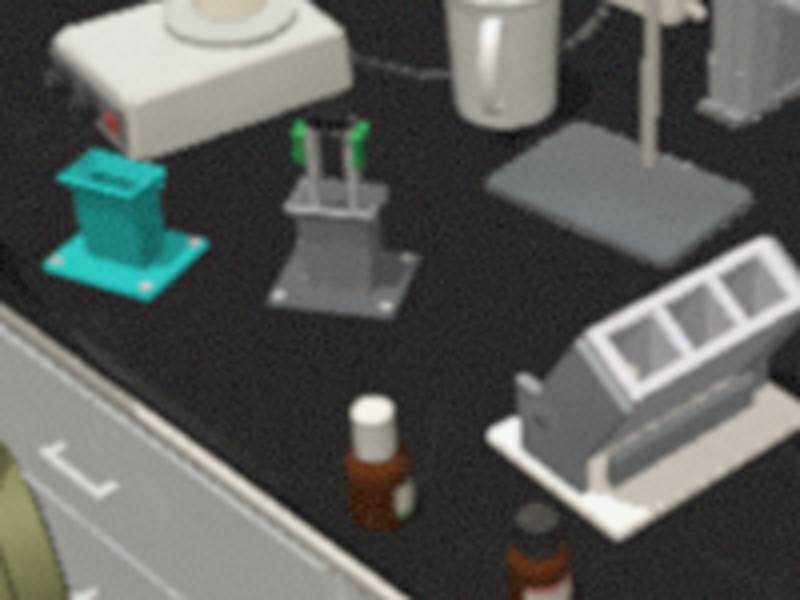

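View pics/scB.png

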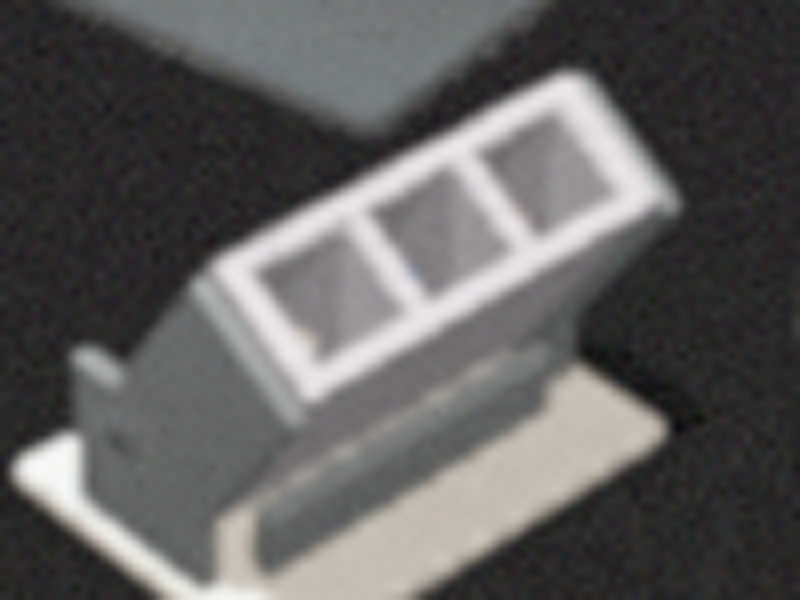

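```bash
cat > h.py <<'E'
import numpy as np, cv2
from scipy.optimize import least_squares
from scipy.spatial.transform import Rotation as R
M={"scene":(np.array([[472.6,0,314.1],[0,472.6,203.4],[0,0,1.]]),None)}
def proj(d,P):
    P=np.atleast_2d(P); c=(d["view"][:3,:3]@P.T).T+d["view"][:3,3]
    q=np.c_[c[:,0],-c[:,1],-c[:,2]]; u=(np.asarray(d["mtx"])@q.T).T
    return u[:,:2]/u[:,2:]
def ray(d,uv):
    q=np.linalg.inv(d["mtx"])@np.array([uv[0],uv[1],1.]); V=np.asarray(d["view"])
    dirw=V[:3,:3].T@np.array([q[0],-q[1],-q[2]]); o=-V[:3,:3].T@V[:3,3]
    return o,dirw/np.linalg.norm(dirw)
def atz(d,uv,z):
    o,r=ray(d,uv); return o+r*(z-o[2])/r[2]
def tri(l):
    A=[];b=[]
    for d,uv in l:
        o,r=ray(d,uv); Pm=np.eye(3)-np.outer(r,r); A.append(Pm); b.append(Pm@o)
    return np.linalg.lstsq(np.vstack(A),np.hstack(b),rcond=None)[0]
E
python3 - <<'E'
from h import *; from bench import get_image,monitor
import pickle
D={n:get_image(n) for n in ["top","scene"]}
pickle.dump(D,open("D0.pkl","wb"))
t,s=D["top"],D["scene"]
for n,d in D.items():
    im=d["img"].astype(int); g=((im[:,:,1]>im[:,:,0]+40)&(im[:,:,1]>im[:,:,2]+40)).astype(np.uint8)
    k,l,st,c=cv2.connectedComponentsWithStats(g); print(n,[(st[i].tolist(),c[i].round(2).tolist()) for i in range(1,k) if st[i,4]>3])
# stand plate
for p in [(315,395),(465,308),(533,425),(388,515)]: print("plate",atz(t,np.array(p)/6+[190,140]-0.42,0.008).round(4))
# pan ellipse
p=np.array([[545,357],[700,357],[622,280],[622,437]])/5+[310,140]-0.4
pc=p.mean(0);print("pan",pc,atz(t,pc,0.061).round(4))
for c in [(233,155),(305,165),(275,440),(203,418)]: print("core top?",(np.array(c)/5+[310,140]).round(1))
for c in [(97,160),(62,430),(262,452)]: print("base", atz(t,np.array(c)/5+[310,140]-.4,0.01).round(4))
E
```

```text
top [([257, 197, 5, 8, 23], [258.78, 200.39]), ([245, 205, 5, 7, 17], [247.12, 208.18])]
scene [([233, 160, 3, 11, 23], [234.3, 164.52]), ([247, 160, 5, 12, 30], [249.2, 164.9])]
plate [0.5443 0.3858 0.008 ]
plate [0.6022 0.2926 0.008 ]
plate [0.5286 0.2466 0.008 ]
plate [0.4695 0.3362 0.008 ]
pan [434.05 211.15] [ 0.5359 -0.3287  0.061 ]
core top? [356.6 171. ]
core top? [371. 173.]
core top? [365. 228.]
core top? [350.6 223.6]
base [0.682  0.0581 0.01  ]
base [0.4751 0.0796 0.01  ]
base [ 0.4623 -0.0714  0.01  ]
```

```bash
python3 - <<'E'
from h import *; import pickle
D=pickle.load(open("D0.pkl","rb")); t,s=D["top"],D["scene"]
a=tri([(t,(258.78,200.39)),(s,(249.2,164.9))]); b=tri([(t,(247.12,208.18)),(s,(234.3,164.52))])
print("pads",a.round(4),b.round(4),((a+b)/2).round(4),np.linalg.norm(a-b), np.degrees(np.arctan2(*(a-b)[1::-1])))
# block
def rot(y): return R.from_euler('z',y).as_matrix()
n=np.array([-.523,0,.853]);u=np.array([.853,0,.523]);
def face(p,su,sy): return np.array([p[0],p[1],.142])+rot(p[2])@(u*.029*su+np.array([0,.088*sy,0]))
ct={(1,-1):(233,152),(-1,-1):(306,165),(-1,1):(275,440),(1,1):(203,420)}
cs={(1,1):(213,265),(1,-1):(572,72),(-1,-1):(682,207),(-1,1):(305,407)}
def res(p):
    r=[]
    for k,v in ct.items(): r.append(proj(t,face(p,*k))[0]-(np.array(v)/5+[310,140]-.4))
    for k,v in cs.items(): r.append(proj(s,face(p,*k))[0]-(np.array(v)/8+[280,180]-.44))
    return np.concatenate(r)
o=least_squares(res,[.57,0,1.6]);print(o.x.round(4),res(o.x).round(1))
# pocket mouths projection
p=o.x
for sy in(-1,0,1):
    m=np.array([p[0],p[1],.142])+rot(p[2])@np.array([0,.054*sy,0]); st=m-rot(p[2])@n*.04; print(sy,m.round(4),"top",proj(t,m)[0].round(1),"stalk end",proj(t,st)[0].round(1),"scene",proj(s,st)[0].round(1))
# stand fit using plate corners in both images
pt=[(315,395),(465,308),(533,425),(388,515)]
ps=[(268,303),(395,318),(422,255)]
# pan from scene
sc=np.array([407,281]);print("pan scene approx",atz(s,sc,.061).round(4))
# bystanders
im=t["img"];
for nme,uv,z in [("white cap amber",(321,255),.1),("black cap",(362,252),.082),("wash cap",(379,138),.17),("cyl top",(428.5,150),.186),("cyl foot",(417,160.5),.0)]: print(nme,atz(t,uv,z).round(3))
o_=-t["view"][:3,:3].T@t["view"][:3,3];print("topcam",o_)
E
```

```text
pads [0.5522 0.2985 0.1469] [0.524  0.3387 0.144 ] [0.5381 0.3186 0.1454] 0.04927502280619074 -54.91973565317417
[ 0.5689 -0.0549  1.4612] [ 1.3  1.5 -0.1  2.2 -0.1 -3.3  0.8 -1.6  0.1  0.2  0.1  0.8 -2.4 -0.3
  0.2 -0.5]
-1 [ 0.6225 -0.0608  0.142 ] top [362.9 182.7] stalk end [356.3 183.3] scene [343.1 207.7]
0 [ 0.5689 -0.0549  0.142 ] top [361. 198.] stalk end [354.3 198.2] scene [329.9 214.9]
1 [ 0.5152 -0.049   0.142 ] top [359.1 213.4] stalk end [352.4 213.3] scene [316.1 222.3]
pan scene approx [ 0.5423 -0.3286  0.061 ]
white cap amber [0.368 0.079 0.1  ]
black cap [ 0.382 -0.066  0.082]
wash cap [ 0.775 -0.111  0.17 ]
cyl top [ 0.733 -0.278  0.186]
cyl foot [ 0.735 -0.28   0.   ]
topcam [0.41442134 0.06095083 1.54257673]
```

```bash
python3 - <<'E'
from h import *; from bench import monitor,get_image
s=monitor.get_state(); A=R.from_rotvec(s["tool_rot"]).as_matrix(); print(A.round(3))
w=get_image("wrist"); V=w["view"]; c=-V[:3,:3].T@V[:3,3]
print("cam in tool",(A.T@(c-s["position"])).round(4)); print("cam axes in tool (rows x,y,z)",(V[:3,:3]@A).round(3))
az=np.arctan2(*s["position"][1::-1]);print(az, np.degrees(np.arctan2(A[1,1],A[0,1])))
import pickle; D=pickle.load(open("D0.pkl","rb"));t,s2=D["top"],D["scene"]
# clamp fork ends
print(tri([(t,(275,166)),(s2,(290,121))]))
im=s2["img"][60:160,240:373,::-1];cv2.imwrite("pics/clamp.png",cv2.resize(im,None,fx=6,fy=6,interpolation=3))
E
```

```text
[[-0.     0.267  0.964]
 [-0.001  0.964 -0.267]
 [-1.    -0.001  0.   ]]
cam in tool [ 0.0188 -0.0005 -0.078 ]
cam axes in tool (rows x,y,z) [[ 0.     1.     0.001]
 [ 0.286  0.    -0.958]
 [-0.958  0.001 -0.286]]
1.2999786427872857 74.48671585842632
[0.65363058 0.22111958 0.29295313]
```

View pics/clamp.png

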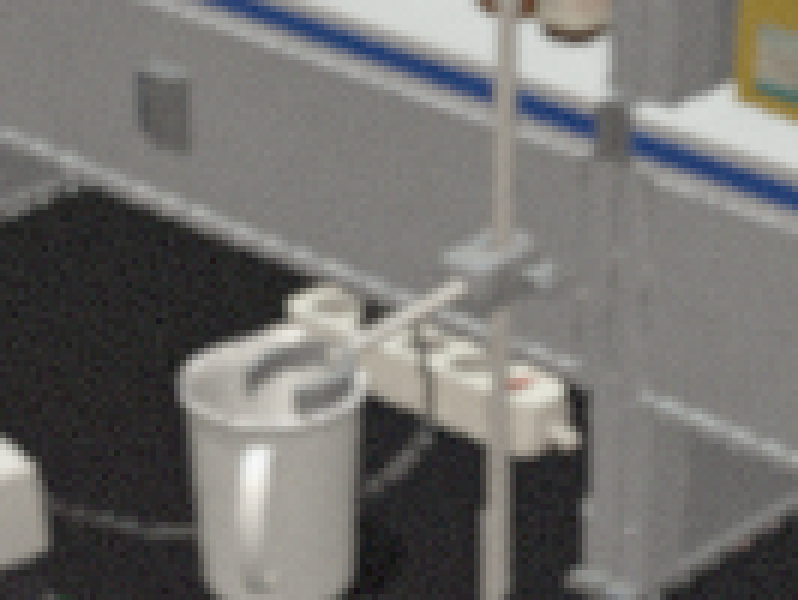

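```bash
cat >> h.py <<'E'
from scipy.spatial.transform import Slerp
def frame(xdir,ydir):
    x=np.array(xdir,float);x/=np.linalg.norm(x);y=np.array(ydir,float);y-=x*(x@y);y/=np.linalg.norm(y)
    return np.c_[x,y,np.cross(x,y)]
def az(a): a=np.radians(a);return np.array([np.cos(a),np.sin(a),0])
def plan(p,A,n,w):
    """print tool-frame step sizes from present measured pose to p,A in n rows"""
    from bench import monitor
    s=monitor.get_state(); p0=np.array(s["position"]);R0=R.from_rotvec(s["tool_rot"]);R1=R.from_matrix(A)
    rv=(R0.inv()*R1).as_rotvec(); dr=rv/n; Rc=R0; d=(np.array(p)-p0)/n
    print("t",round(s["time"],2),"p",p0.round(4),"dist mm",np.linalg.norm(d*n)*1e3,"ang",np.linalg.norm(rv).round(3),"f",np.round(s["ft_force"],1),"grip",round(s["grip_width"]*87,1))
    for i in range(n):
        a=Rc.inv().apply(d)*1e3; Rc=Rc*R.from_rotvec(dr)
        print("[%.0f,%.0f,%.0f,%.3f,%.3f,%.3f,%g]"%(*a,*dr,w), end=",\n" if i%5==4 else ",")
    print()
E
python3 -c "
from h import *
plan([.53,.312,.42],frame([0,0,-1],az(-57)),16,87)"
```

```text
t 0.3 p [0.1739 0.6263 0.4044] dist mm 475.19908424888416 ang 2.295 f [ 0.3 -1.  -0.5] grip 86.9
[-1,-13,27,0.143,0.000,0.000,87],[-1,-9,28,0.143,0.000,0.000,87],[-1,-5,29,0.143,0.000,0.000,87],[-1,-1,30,0.143,0.000,0.000,87],[-1,4,29,0.143,0.000,0.000,87],
[-1,8,29,0.143,0.000,0.000,87],[-1,12,27,0.143,0.000,0.000,87],[-1,16,25,0.143,0.000,0.000,87],[-1,19,23,0.143,0.000,0.000,87],[-1,22,20,0.143,0.000,0.000,87],
[-1,25,16,0.143,0.000,0.000,87],[-1,27,13,0.143,0.000,0.000,87],[-1,28,9,0.143,0.000,0.000,87],[-1,29,5,0.143,0.000,0.000,87],[-1,30,0,0.143,0.000,0.000,87],
[-1,29,-4,0.143,0.000,0.000,87],
```

```bash
python3 -m creep '[[-1,-13,27,0.143,0,0,87],[-1,-9,28,0.143,0,0,87],[-1,-5,29,0.143,0,0,87],[-1,-1,30,0.143,0,0,87],[-1,4,29,0.143,0,0,87]]'
python3 -m creep '[[-1,8,29,0.143,0,0,87],[-1,12,27,0.143,0,0,87],[-1,16,25,0.143,0,0,87],[-1,19,23,0.143,0,0,87],[-1,22,20,0.143,0,0,87]]'
python3 -m creep '[[-1,25,16,0.143,0,0,87],[-1,27,13,0.143,0,0,87],[-1,28,9,0.143,0,0,87],[-1,29,5,0.143,0,0,87],[-1,30,0,0.143,0,0,87]]'
python3 -m creep '[[-1,29,-4,0.143,0,0,87],[0,0,0,0,0,0,87],[0,0,0,0,0,0,87]]'
python3 - <<'E'
from h import *; from bench import *
plan([.53,.312,.42],frame([0,0,-1],az(-57)),1,87)
print(np.round(monitor.get_state()["joint_positions"],2))
d=get_image("wrist");cv2.imwrite("pics/w1.png",d["img"][:,:,::-1])
d=get_image("scene");cv2.imwrite("pics/s1.png",d["img"][:,:,::-1])
E
```

```text
time: 0.8
position: [0.2858, 0.5274, 0.4099]
tool_rot: [0.773, 1.429, -0.773]
ft_force: [0.4, 1.2, -0.4]
grip_width: 0.997
time: 1.3
position: [0.3981, 0.4298, 0.415]
tool_rot: [1.309, 1.142, -1.308]
ft_force: [0.5, 0.0, 0.3]
grip_width: 0.997
time: 1.8
position: [0.51, 0.3324, 0.4199]
tool_rot: [1.803, 0.679, -1.802]
ft_force: [1.1, 0.0, -0.4]
grip_width: 1.001
time: 2.1
position: [0.5319, 0.3138, 0.4207]
tool_rot: [1.89, 0.567, -1.891]
ft_force: [0.3, 1.0, -0.2]
grip_width: 0.999
t 2.1 p [0.5319 0.3138 0.4207] dist mm 2.7032968857139728 ang 0.006 f [ 0.3  1.  -0.2] grip 86.9
[1,0,3,0.006,0.000,0.000,87],
[-0.94  0.25  0.44  1.53 -0.11  1.38 -1.48]
```

View pics/w1.png

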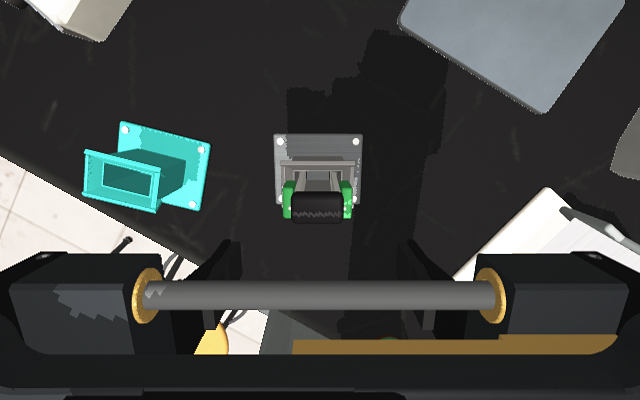

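View pics/s1.png

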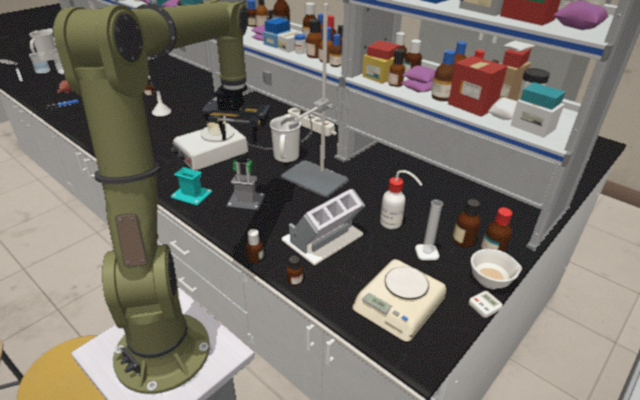

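```bash
python3 - <<'E'
import cv2
im=cv2.imread("pics/w1.png")[120:240,240:400];cv2.imwrite("pics/w1c.png",cv2.resize(im,None,fx=5,fy=5,interpolation=3))
E
```

```text
(no output)
```

View pics/w1c.png

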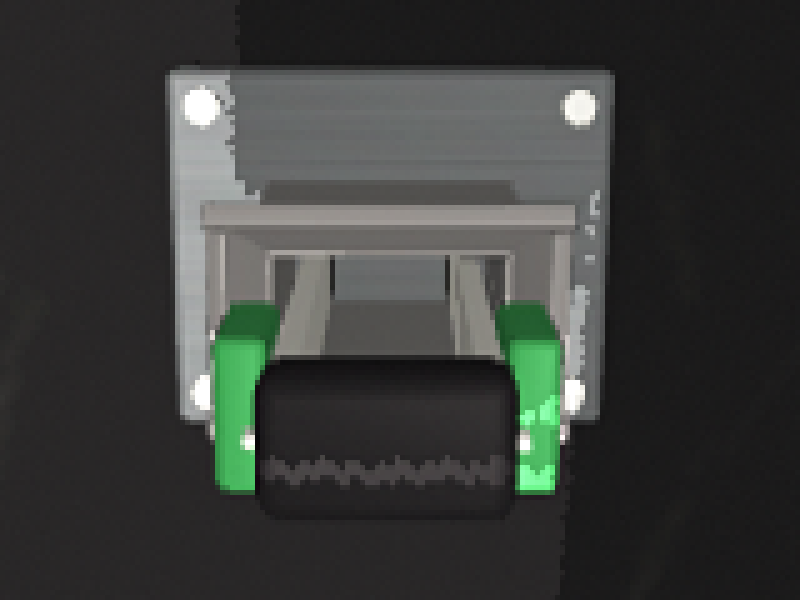

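```bash
python3 - <<'E'
from h import *; from bench import *
d=get_image("wrist")
f=lambda p,z: atz(d,np.array(p)/5+[240,120]-.4,z)
L=f((214,416),.157);Rr=f((560,416),.157);print("pads",L.round(4),Rr.round(4),((L+Rr)/2).round(4),np.linalg.norm(L-Rr),np.degrees(np.arctan2(*(Rr-L)[1::-1])))
c=np.array([f(p,.157) for p in [(214,340),(560,340),(557,493),(214,493)]]);print(c.mean(0).round(4),np.linalg.norm(c[0]-c[3]))
c=np.array([f(p,.008) for p in [(168,72),(613,72),(603,421),(180,421)]]);print(c.round(4).tolist(),c.mean(0).round(4)); print(np.degrees(np.arctan2(*(c[1]-c[0])[1::-1])),np.linalg.norm(c[1]-c[0]),np.linalg.norm(c[0]-c[3]))
E
```

```text
pads [0.5216 0.3434 0.157 ] [0.5524 0.297  0.157 ] [0.537  0.3202 0.157 ] 0.05566292618821923 -56.47477870442254
[0.5367 0.3202 0.157 ] 0.02564320264236791
[[0.544, 0.3895, 0.008], [0.6037, 0.2993, 0.008], [0.5305, 0.2497, 0.008], [0.47, 0.3411, 0.008]] [0.537  0.3199 0.008 ]
-56.481214646285956 0.10816723522710277 0.08838327287493307
```

```bash
python3 -c "
from h import *
plan([.537,.320,.306],frame([0,0,-1],az(-56.5)),4,87)"
```

```text
t 2.25 p [0.5306 0.3156 0.4206] dist mm 114.87538487239563 ang 0.002 f [ 0.3 -0.   0.5] grip 86.9
[29,-0,-2,0.000,0.000,0.000,87],[29,-0,-2,0.000,0.000,0.000,87],[29,-0,-2,0.000,0.000,0.000,87],[29,-0,-2,0.000,0.000,0.000,87],
```

```bash
python3 -m creep '[[0,0,-8,0,0,0,87],[24,0,0,0,0,0,87],[30,0,0,0,0,0,87],[0,0,0,0,0,0,87],[0,0,0,0,0,0,87]]' 20; python3 - <<'E'
from h import *; from bench import *
for i in range(4): print(np.round(monitor.get_state()["position"],4))
plan([.537,.320,.306],frame([0,0,-1],az(-56.5)),2,87)
d=get_image("wrist");cv2.imwrite("pics/w2.png",d["img"][120:360,160:480,::-1])
E
```

```text
time: 2.75
position: [0.5381, 0.3194, 0.3668]
tool_rot: [1.889, 0.568, -1.89]
ft_force: [0.6, 0.4, 0.9]
grip_width: 0.996
[0.5381 0.3194 0.3668]
[0.5381 0.3194 0.3668]
[0.5381 0.3194 0.3668]
[0.5381 0.3194 0.3668]
t 2.75 p [0.5381 0.3194 0.3668] dist mm 60.834609716063596 ang 0.001 f [0.6 0.4 0.9] grip 86.7
[30,-1,0,-0.000,0.000,0.000,87],[30,-1,0,-0.000,0.000,0.000,87],
```

View pics/w2.png

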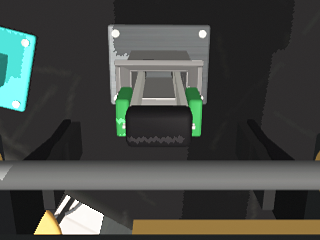

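```bash
python3 -m creep '[[25,0,0,0,0,0,87],[25,-1,0,0,0,0,87],[11,0,0,0,0,0,87],[0,0,0,0,0,0,87],[0,0,0,0,0,0,87]]'; python3 - <<'E'
from h import *; from bench import *
plan([.537,.320,.306],frame([0,0,-1],az(-56.5)),1,87)
d=get_image("wrist");cv2.imwrite("pics/w3.png",d["img"][120:360,160:480,::-1])
d=get_image("scene");cv2.imwrite("pics/s3.png",cv2.resize(d["img"][90:240,180:330,::-1],None,fx=4,fy=4))
E
```

```text
time: 3.3
position: [0.5383, 0.3198, 0.3074]
tool_rot: [1.892, 0.568, -1.888]
ft_force: [0.2, 0.7, 0.8]
grip_width: 0.999
t 3.3 p [0.5383 0.3198 0.3074] dist mm 1.9444975390330308 ang 0.003 f [0.2 0.7 0.8] grip 86.9
[1,-1,1,-0.002,-0.002,0.000,87],
```

View pics/w3.png

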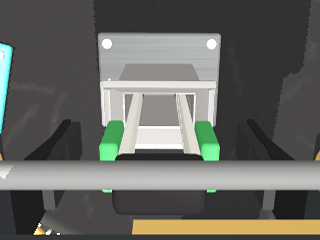

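View pics/s3.png

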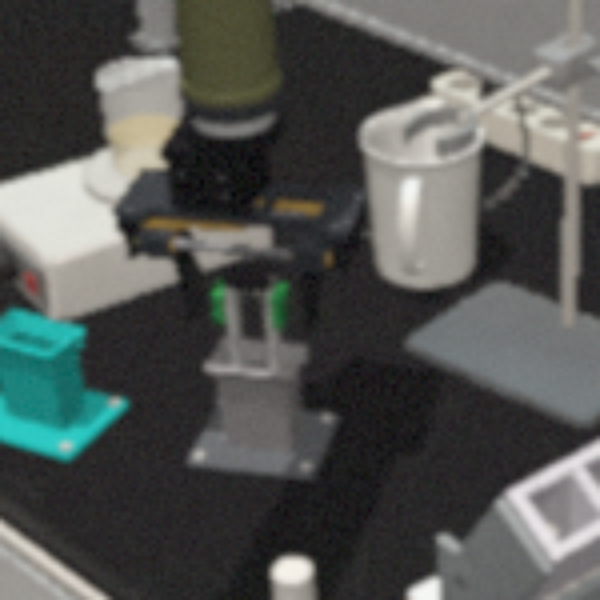

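```bash
python3 -m creep '[[1,0,0,0,0,0,70],[0,0,0,0,0,0,60],[0,0,0,0,0,0,50],[0,0,0,0,0,0,50],[0,0,0,0,0,0,50]]' 20;python3 -m creep '[[0,0,0,0,0,0,50],[0,0,0,0,0,0,50],[0,0,0,0,0,0,50],[0,0,0,0,0,0,50]]' 20
```

```text
time: 3.9
position: [0.5378, 0.3195, 0.3048]
tool_rot: [1.89, 0.567, -1.89]
ft_force: [0.1, -0.6, 1.2]
grip_width: 0.642
time: 4.3
position: [0.5376, 0.3197, 0.3048]
tool_rot: [1.89, 0.568, -1.89]
ft_force: [-0.2, 0.8, 0.2]
grip_width: 0.575
```

```bash
python3 -m creep '[[-10,0,0,0,0,0,50],[-20,0,0,0,0,0,50],[-30,0,0,0,0,0,50],[-30,0,0,0,0,0,50],[-30,0,0,0,0,0,50]]' 20;python3 -m creep '[[-10,0,0,0,0,0,50],[0,0,0,0,0,0,50]]' 20
python3 - <<'E'
from h import *; from bench import *
print(monitor.get_state()["grip_width"]*87, monitor.get_state()["joint_positions"])
d=get_image("wrist");cv2.imwrite("pics/w4.png",d["img"][120:360,160:480,::-1])
d=get_image("scene");cv2.imwrite("pics/s4.png",cv2.resize(d["img"][50:250,150:350,::-1],None,fx=3,fy=3))
E
```

```text
time: 4.8
position: [0.5379, 0.3188, 0.4262]
tool_rot: [1.89, 0.565, -1.89]
ft_force: [1.1, 0.6, -1.7]
grip_width: 0.577
time: 5.0
position: [0.5382, 0.3191, 0.4364]
tool_rot: [1.894, 0.567, -1.887]
ft_force: [0.4, 0.6, -1.6]
grip_width: 0.576
50.14802483756345 [-0.93447419  0.26505739  0.43937205  1.48587701 -0.1130498   1.41255328
 -1.47954683]
```

View pics/w4.png

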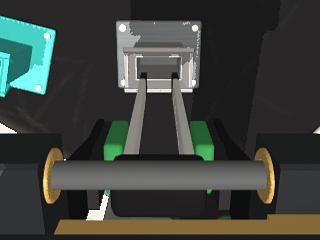

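View pics/s4.png

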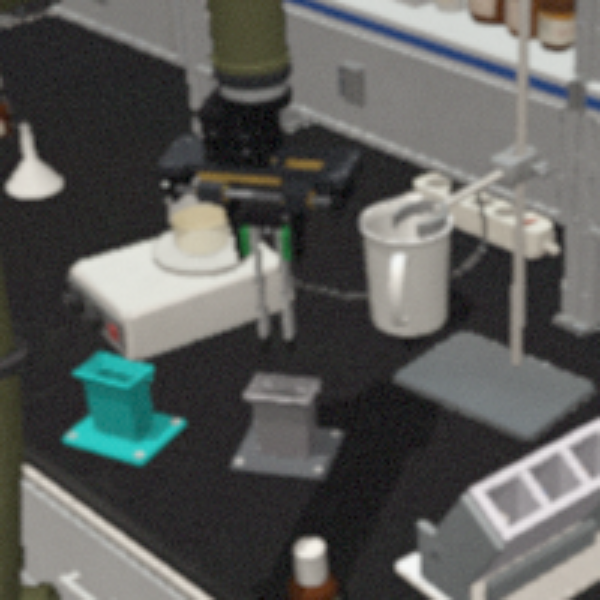

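```bash
python3 -c "
from h import *
plan([.53,.15,.50],frame([0,0,-1],az(-6.3)),8,50)"
```

```text
t 5.1 p [0.5375 0.3192 0.4332] dist mm 182.0731691681055 ang 0.878 f [ 0.   0.1 -2.5] grip 50.1
[-8,17,12,-0.110,0.000,0.000,50],[-8,16,14,-0.110,0.000,0.000,50],[-8,14,16,-0.110,0.000,0.000,50],[-8,12,17,-0.110,0.000,0.000,50],[-8,10,19,-0.110,0.000,0.000,50],
[-8,8,20,-0.110,0.000,0.000,50],[-8,6,20,-0.110,0.000,0.000,50],[-8,4,21,-0.110,0.000,0.000,50],
```

```bash
python3 -m creep '[[-8,17,12,-0.11,0,0,50],[-8,16,14,-0.11,0,0,50],[-8,14,16,-0.11,0,0,50],[-8,12,17,-0.11,0,0,50],[-8,10,19,-0.11,0,0,50]]'
python3 -m creep '[[-8,8,20,-0.11,0,0,50],[-8,6,20,-0.11,0,0,50],[-8,4,21,-0.11,0,0,50],[0,0,0,0,0,0,50]]'
python3 - <<'E'
from h import *
y=R.from_euler('z',1.4612).apply
out=y([-.523,0,.853]); yb=y([0,1,0]); print(out,yb)
m=np.array([.6225,-.0608,.142])
plan(m+.3575*out,frame(-out,-yb),12,50)
E
```

```text
time: 5.6
position: [0.5328, 0.2132, 0.4726]
tool_rot: [1.517, 0.972, -1.524]
ft_force: [0.5, -1.4, -1.8]
grip_width: 0.575
time: 6.0
position: [0.531, 0.1463, 0.4983]
tool_rot: [1.29, 1.153, -1.293]
ft_force: [0.6, -0.9, -3.3]
grip_width: 0.576
[-0.0572042  -0.51986217  0.853     ] [-0.99400033  0.10937706  0.        ]
t 6.0 p [0.531  0.1463 0.4983] dist mm 402.642242156232 ang 0.552 f [ 0.6 -0.9 -3.3] grip 50.1
[4,10,32,-0.000,0.046,-0.000,50],[3,10,32,-0.000,0.046,-0.000,50],[1,10,32,-0.000,0.046,-0.000,50],[-0,10,32,-0.000,0.046,-0.000,50],[-2,10,32,-0.000,0.046,-0.000,50],
[-3,10,32,-0.000,0.046,-0.000,50],[-5,10,32,-0.000,0.046,-0.000,50],[-6,10,32,-0.000,0.046,-0.000,50],[-7,9,31,-0.000,0.046,-0.000,50],[-9,9,31,-0.000,0.046,-0.000,50],
[-10,9,31,-0.000,0.046,-0.000,50],[-12,9,30,-0.000,0.046,-0.000,50],
```

```bash
python3 -m creep '[[4,10,32,0,0.046,0,50],[3,10,32,0,0.046,0,50],[1,10,32,0,0.046,0,50],[0,10,32,0,0.046,0,50],[-2,10,32,0,0.046,0,50]]'
python3 -m creep '[[-3,10,32,0,0.046,0,50],[-5,10,32,0,0.046,0,50],[-6,10,32,0,0.046,0,50],[-7,9,31,0,0.046,0,50],[-9,9,31,0,0.046,0,50]]'
python3 -m creep '[[-10,9,31,0,0.046,0,50],[-12,9,30,0,0.046,0,50],[0,0,0,0,0,0,50],[0,0,0,0,0,0,50]]'
python3 - <<'E'
from h import *; from bench import *
y=R.from_euler('z',1.4612).apply
out=y([-.523,0,.853]); yb=y([0,1,0])
m=np.array([.6225,-.0608,.142])
plan(m+.3575*out,frame(-out,-yb),1,50);print(monitor.get_state()["joint_positions"])
d=get_image("wrist");cv2.imwrite("pics/w5.png",d["img"][:,:,::-1])
d=get_image("scene");cv2.imwrite("pics/s5.png",cv2.resize(d["img"][100:300,250:450,::-1],None,fx=3,fy=3))
E
```

```text
time: 6.5
position: [0.5631, -0.0135, 0.4759]
tool_rot: [1.466, 1.318, -1.164]
ft_force: [-0.6, -0.2, -2.3]
grip_width: 0.582
time: 7.0
position: [0.5942, -0.1774, 0.454]
tool_rot: [1.638, 1.472, -1.017]
ft_force: [-0.4, 0.1, -2.4]
grip_width: 0.575
time: 7.4
position: [0.6048, -0.2438, 0.4449]
tool_rot: [1.705, 1.529, -0.957]
ft_force: [-0.1, -0.2, -1.9]
grip_width: 0.576
t 7.4 p [ 0.6048 -0.2438  0.4449] dist mm 4.486630761516294 ang 0.005 f [-0.1 -0.2 -1.9] grip 50.1
[-3,-2,2,-0.004,-0.002,0.003,50],
[-0.02264796  0.45815289  0.72017672  1.35549518 -0.75961042  1.74378795
  0.56305352]
```

View pics/w5.png

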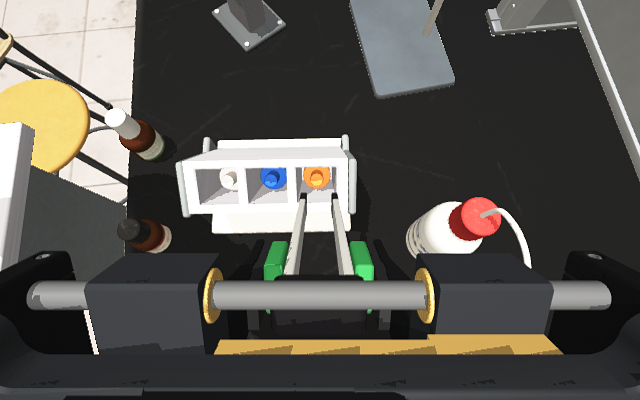

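View pics/s5.png

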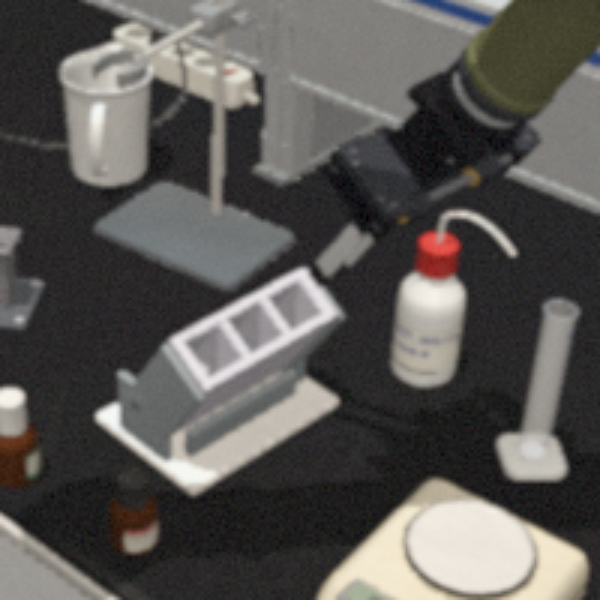

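The wrist view settles it: white stalk at (230,177), blue at (273,177), orange at (317,177). The orange one, in the pocket farthest from the robot, is the one to draw. Next I'll fit the mouths and the stalk precisely.

```bash
python3 - <<'E'
from h import *; from bench import *; import pickle
d=get_image("wrist"); pickle.dump((d,monitor.get_state()),open("w5.pkl","wb"))
cv2.imwrite("pics/w5c.png",cv2.resize(d["img"][120:220,240:373,::-1],None,fx=6,fy=6,interpolation=cv2.INTER_CUBIC))
cv2.imwrite("pics/w5d.png",cv2.resize(d["img"][120:240,165:365,::-1],None,fx=4,fy=4,interpolation=cv2.INTER_CUBIC))
E
```

```text
(no output)
```

View pics/w5c.png

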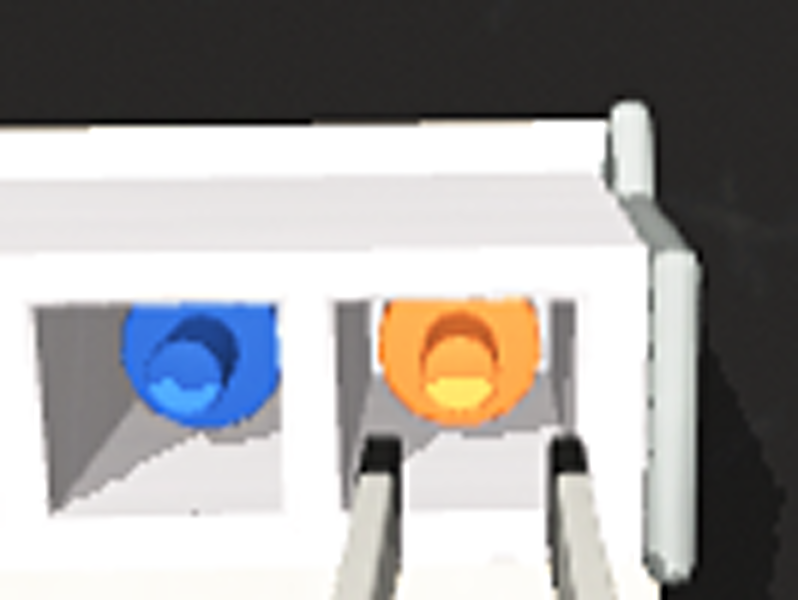

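View pics/w5d.png

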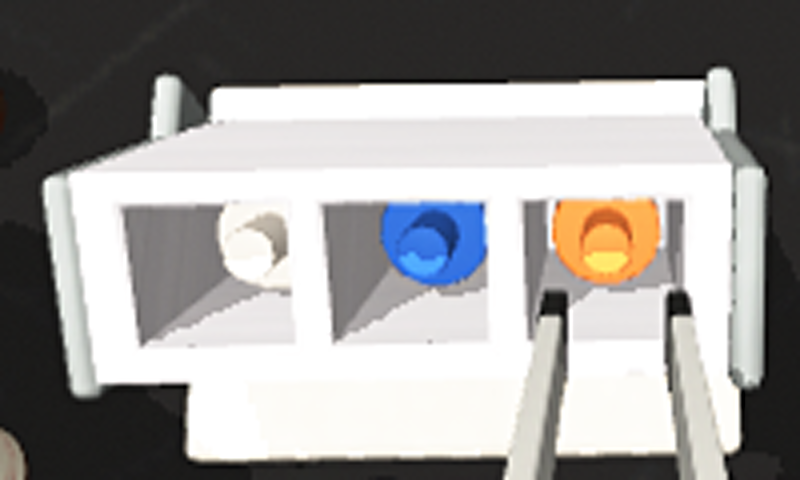

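```bash
cat > fit.py <<'E'
from h import *; import pickle
d,st=pickle.load(open("w5.pkl","rb"))
c6=lambda p:np.array(p)/6+[240,120]-.42; c4=lambda p:np.array(p)/4+[165,120]-.375
obs=[]
for k,ps,c in [(-1,[(331,297),(577,297),(579,513),(346,512)],c6),(0,[(31,303),(284,300),(284,513),(51,516)],c6),(1,[(120,205),(296,203),(297,346),(139,347)],c4)]:
    for (su,sy),q in zip([(1,1),(1,-1),(-1,-1),(-1,1)],ps): obs.append((su*.020,k*.054+sy*.022,c(q)))
def axes(p):
    Y=R.from_euler('z',p[3]); return Y.apply([np.cos(p[4]),0,np.sin(p[4])]),Y.apply([0,1,0]),Y.apply([-np.sin(p[4]),0,np.cos(p[4])])
def res(p,full=False):
    u,y,n=axes(p); r=[proj(d,p[:3]+u*a+y*b)[0]-q for a,b,q in obs]
    return np.concatenate(r+([] if full else [[(p[2]-.142)*500,(p[4]-.55)*100]]))
o=least_squares(res,[.5689,-.0549,.142,1.4612,.55]);p=o.x
u,y,n=axes(p)
if __name__=="__main__":
    print(p.round(4),res(p,True).reshape(-1,2).round(1).tolist()); print("u",u.round(4),"y",y.round(4),"n",n.round(4))
    A=R.from_rotvec(st["tool_rot"]).as_matrix(); print("tool x.-n",A[:,0]@-n, (A.T@n).round(4),(A.T@y).round(4))
    for nm,k,uv in [("orange",-1,(459,373)),("blue",0,(184,374))]:
        m=p[:3]+y*.054*k
        o_,r=ray(d,c6(uv)); pl=m-n*.04; X=o_+r*((pl-o_)@n)/(r@n); print(nm,"mouth",m.round(4),"stalk end",X.round(4),"offset u,y mm",((X-m)@u*1e3).round(1),((X-m)@y*1e3).round(1))
    # tips
    tip=np.array(st["position"])+A[:,0]*.2975; print("tip nominal",tip.round(4), proj(d,[tip+A[:,1]*.0135,tip-A[:,1]*.0135]).round(1), "seen at", c6((380,438)),c6((566,438)))
E
python3 fit.py
```

```text
[ 0.5688 -0.0508  0.1418  1.4755  0.5489] [[0.7, 0.5], [0.5, -0.0], [0.0, -0.4], [-0.6, 0.2], [0.7, 0.1], [-0.7, 0.1], [0.7, 0.2], [0.1, 0.1], [0.7, -0.1], [-2.5, -0.1], [0.3, -0.3], [0.3, -0.1]]
u [0.0812 0.8492 0.5218] y [-0.9955  0.0952  0.    ] n [-0.0497 -0.5194  0.8531]
tool x.-n 0.9999799828170848 [-1.      0.0048 -0.0041] [-0.0048 -0.9999  0.0095]
orange mouth [ 0.6226 -0.0559  0.1418] stalk end [ 0.6242 -0.0371  0.1065] offset u,y mm -2.2 0.2
blue mouth [ 0.5688 -0.0508  0.1418] stalk end [ 0.5687 -0.0313  0.1067] offset u,y mm -1.8 2.0
tip nominal [ 0.6215 -0.0859  0.1939] [[332.7 200.4]
 [303.1 200.5]] seen at [302.91333333 192.58      ] [333.91333333 192.58      ]
```

```bash
cat > ins.py <<'E'
from fit import *; import sys
X=np.array([.6242,-.0371,.1065])
def go(s,n_,w,du=0,dy=0): plan(X+n*(s+.2975)+u*du+y*dy,frame(-n,-y),n_,w)
def rep():
    from bench import monitor
    s=monitor.get_state();A=R.from_rotvec(s["tool_rot"]).as_matrix();t=s["position"]+A[:,0]*.2975-X
    print("t",s["time"],"tip rel stalk end mm: n %.1f u %.1f y %.1f"%tuple(1e3*np.array([t@n,t@u,t@y])),"ang",(A.T@n).round(4),(A.T@y).round(4),"f",np.round(s["ft_force"],1),"grip",round(s["grip_width"]*87,1))
E
python3 -c "
from ins import *
rep();go(.045,3,50)
A=R.from_rotvec(st['tool_rot']).as_matrix()
for z in(-.009,.009): print(proj(d,[st['position']+A@[.2975,a,z] for a in(.011,.016,-.011,-.016)]).round(1).tolist())
"
```

```text
t 7.55 tip rel stalk end mm: n 100.0 u 4.0 y -2.0 ang [-1.      0.0048 -0.0041] [-0.0048 -0.9999  0.0095] f [-0.6  0.2 -1.1] grip 50.2
t 7.55 p [ 0.6052 -0.2413  0.4471] dist mm 55.109462620341155 ang 0.011 f [-0.6  0.2 -1.1] grip 50.2
[18,-0,1,-0.003,-0.001,-0.002,50],[18,-0,1,-0.003,-0.001,-0.002,50],[18,-0,1,-0.003,-0.001,-0.002,50],
[[330.0, 190.8], [335.5, 190.8], [305.7, 190.9], [300.2, 190.9]]
[[329.8, 209.8], [335.3, 209.8], [306.0, 209.9], [300.5, 209.9]]
```

```bash
python3 -m creep '[[18,0,1,-0.003,-0.001,-0.002,50],[18,0,1,-0.003,-0.001,-0.002,50],[18,0,1,-0.003,-0.001,-0.002,50],[0,0,0,0,0,0,50],[0,0,0,0,0,0,50]]'; python3 - <<'E'
from ins import *; from bench import *
rep()
d=get_image("wrist"); rep()
cv2.imwrite("pics/w6c.png",cv2.resize(d["img"][120:240,258:384,::-1],None,fx=5,fy=5,interpolation=cv2.INTER_CUBIC))
s=monitor.get_state();A=R.from_rotvec(s["tool_rot"]).as_matrix()
f=lambda P:((proj(d,P)-[258,120]+.4)*5).round().tolist()
print("tips far corners crop",f([s['position']+A@[.2975,a,-.009] for a in(.011,.016,-.011,-.016)]))
m=p[:3]-y*.054
print("mouth corners",f([m+u*.02*a+y*.022*b for a,b in [(1,1),(1,-1),(-1,-1),(-1,1)]]),"stalk end",f([X]))
E
```

```text
time: 8.05
position: [0.6076, -0.2162, 0.4007]
tool_rot: [1.69, 1.536, -0.946]
ft_force: [-0.8, 0.5, -1.7]
grip_width: 0.575
t 8.05 tip rel stalk end mm: n 47.3 u 0.3 y -0.5 ang [-1.e+00 -1.e-04 -7.e-04] [ 1.e-04 -1.e+00 -1.e-04] f [-0.8  0.5 -1.7] grip 50.1
t 8.1 tip rel stalk end mm: n 48.2 u -0.4 y -0.9 ang [-1.      0.0014 -0.    ] [-1.4e-03 -1.0e+00  3.0e-04] f [-0.1 -0.3 -0.2] grip 50.3
tips far corners crop [[364.0, 364.0], [392.0, 364.0], [242.0, 363.0], [215.0, 363.0]]
mouth corners [[179.0, 280.0], [419.0, 280.0], [415.0, 487.0], [184.0, 487.0]] stalk end [[299.0, 347.0]]
```

View pics/w6c.png

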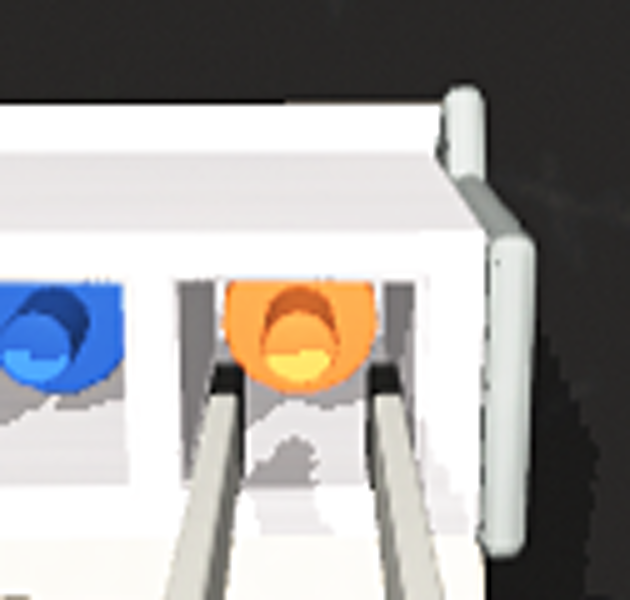

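```bash
python3 -m creep '[[15,-1,0,0,0,0,50],[15,0,0,0,0,0,50],[12,0,0,0,0,0,50],[0,0,0,0,0,0,50],[0,0,0,0,0,0,50]]'; cat > look.py <<'E'
from ins import *; from bench import *
def look(name):
    d=get_image("wrist"); rep()
    cv2.imwrite(f"pics/{name}.png",cv2.resize(d["img"][140:300,238:398,::-1],None,fx=4,fy=4,interpolation=cv2.INTER_CUBIC)[:600])
    s=monitor.get_state();A=R.from_rotvec(s["tool_rot"]).as_matrix()
    f=lambda P:((proj(d,P)-[238,140]+.4)*4).round().tolist()
    print("tips far corners crop",f([s['position']+A@[.2975,a,-.009] for a in(.011,.016,-.011,-.016)]))
    m=p[:3]-y*.054
    print("mouth corners",f([m+u*.02*a+y*.022*b for a,b in [(1,1),(1,-1),(-1,-1),(-1,1)]]),"stalk end",f([X]))
E
python3 -c "
from look import *
look('w7')"
```

```text
time: 8.6
position: [0.6085, -0.1952, 0.3638]
tool_rot: [1.69, 1.536, -0.948]
ft_force: [-0.0, 0.0, -2.2]
grip_width: 0.574
t 8.65 tip rel stalk end mm: n 5.7 u -1.4 y 0.3 ang [-1.e+00  9.e-04  0.e+00] [-9.0e-04 -1.0e+00  1.8e-03] f [ 0.9  0.7 -1.1] grip 50.6
tips far corners crop [[371.0, 209.0], [393.0, 209.0], [274.0, 209.0], [252.0, 209.0]]
mouth corners [[213.0, 179.0], [437.0, 179.0], [432.0, 369.0], [218.0, 369.0]] stalk end [[324.0, 235.0]]
```

View pics/w7.png

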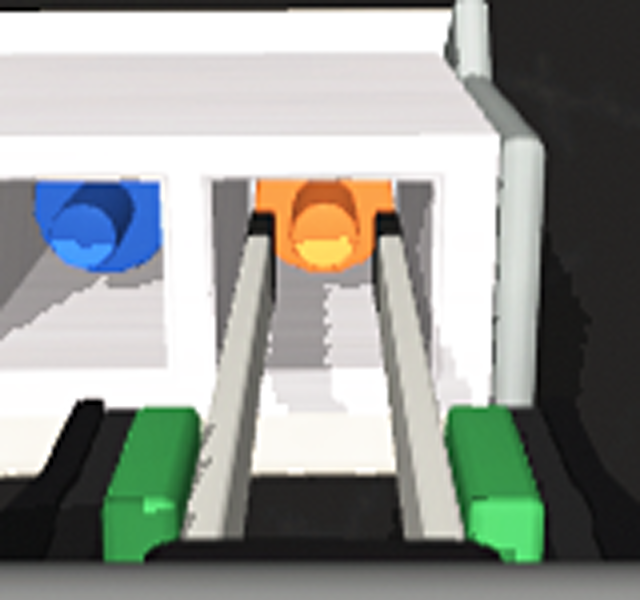

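```bash
python3 -m creep '[[0,0,-2,0,0,0,50],[10,0,0,0,0,0,50],[10,0,0,0,0,0,50],[8,0,0,0,0,0,50],[0,0,0,0,0,0,50]]'; 
python3 -c "
from look import *
look('w8')"
```

```text
time: 9.15
position: [0.6099, -0.1779, 0.3396]
tool_rot: [1.69, 1.538, -0.949]
ft_force: [-0.7, 0.3, -1.4]
grip_width: 0.573
t 9.2 tip rel stalk end mm: n -23.8 u 1.1 y 1.1 ang [-1.0e+00 -1.3e-03 -8.0e-04] [ 0.0013 -1.      0.0018] f [-0.3 -0.1 -1.6] grip 50.1
tips far corners crop [[372.0, 209.0], [394.0, 209.0], [274.0, 209.0], [252.0, 209.0]]
mouth corners [[204.0, 230.0], [455.0, 230.0], [449.0, 440.0], [210.0, 440.0]] stalk end [[328.0, 283.0]]
```

View pics/w8.png

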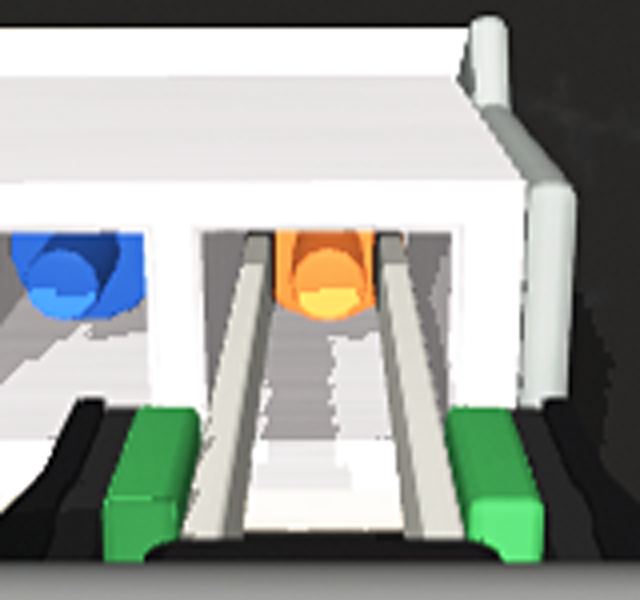

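```bash
python3 -m creep '[[0,0,0,0,0,0,46],[0,0,0,0,0,0,42],[0,0,0,0,0,0,40],[0,0,0,0,0,0,40],[0,0,0,0,0,0,40]]' 35;
python3 -c "
from look import *
look('w9')"
```

```text
time: 9.7
position: [0.61, -0.1797, 0.3418]
tool_rot: [1.691, 1.534, -0.948]
ft_force: [-0.3, -0.8, -0.0]
grip_width: 0.483
t 9.75 tip rel stalk end mm: n -22.0 u 0.5 y 0.2 ang [-1.0e+00  1.3e-03  1.0e-04] [-0.0013 -1.      0.0019] f [ 0.2 -0.7  1.5] grip 41.8
tips far corners crop [[369.0, 207.0], [391.0, 207.0], [272.0, 207.0], [250.0, 207.0]]
mouth corners [[198.0, 222.0], [447.0, 221.0], [441.0, 430.0], [205.0, 430.0]] stalk end [[322.0, 275.0]]
```

View pics/w9.png

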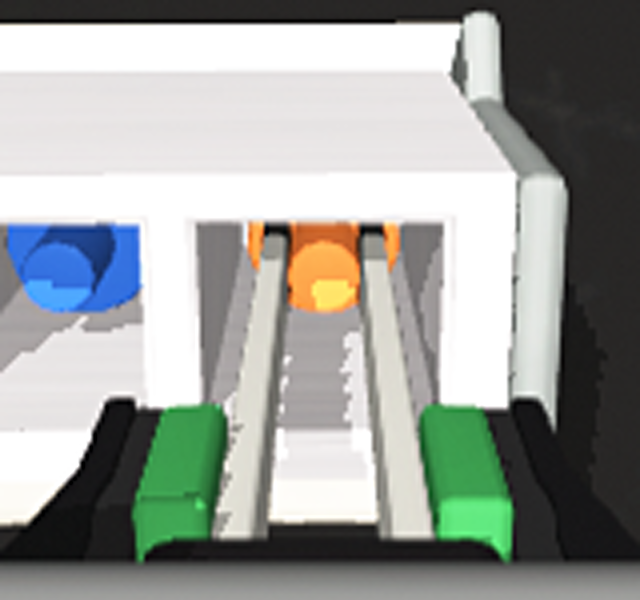

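```bash
python3 -m creep '[[-4,0,0,0,0,0,40],[-8,0,0,0,0,0,40],[-10,0,0,0,0,0,40],[-10,0,0,0,0,0,40],[-10,0,0,0,0,0,40]]' 35;
python3 -c "
from look import *
look('w10')"
```

```text
time: 10.25
position: [0.6078, -0.2019, 0.3783]
tool_rot: [1.691, 1.533, -0.948]
ft_force: [-0.5, 0.8, -2.1]
grip_width: 0.48
t 10.3 tip rel stalk end mm: n 22.8 u 0.1 y -0.6 ang [-1.e+00  4.e-03  8.e-04] [-0.004  -1.      0.0016] f [ 0.  -0.9  0.1] grip 41.8
tips far corners crop [[373.0, 211.0], [396.0, 211.0], [276.0, 211.0], [253.0, 211.0]]
mouth corners [[217.0, 170.0], [428.0, 170.0], [424.0, 349.0], [222.0, 350.0]] stalk end [[322.0, 224.0]]
```

View pics/w10.png

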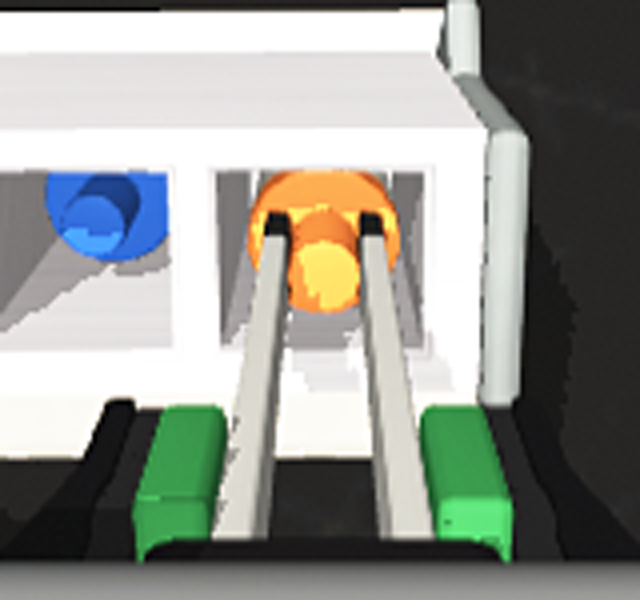

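```bash
python3 -m creep '[[-16,0,0,0,0,0,40],[-20,0,0,0,0,0,40],[-20,0,0,0,0,0,40],[-20,0,0,0,0,0,40],[-16,0,0,0,0,0,40]]' 35; python3 -m creep '[[-16,0,0,0,0,0,40],[0,0,0,0,0,0,40],[0,0,0,0,0,0,40]]'
python3 -c "
from look import *
look('w11')
d=get_image('scene');cv2.imwrite('pics/s11.png',cv2.resize(d['img'][100:300,250:450,::-1],None,fx=3,fy=3))
print(monitor.get_state()['joint_positions'])
"
```

```text
time: 10.8
position: [0.6029, -0.2502, 0.4575]
tool_rot: [1.691, 1.533, -0.948]
ft_force: [0.1, 0.3, -2.6]
grip_width: 0.482
time: 11.1
position: [0.6023, -0.2577, 0.4695]
tool_rot: [1.691, 1.534, -0.949]
ft_force: [0.6, -0.4, -2.8]
grip_width: 0.48
t 11.15 tip rel stalk end mm: n 126.9 u 0.6 y 0.7 ang [-1.e+00 -1.e-04 -5.e-04] [ 1.e-04 -1.e+00  2.e-03] f [ 1.3  0.2 -2.8] grip 42.0
tips far corners crop [[368.0, 204.0], [390.0, 204.0], [271.0, 205.0], [249.0, 205.0]]
mouth corners [[247.0, 90.0], [399.0, 89.0], [397.0, 223.0], [250.0, 223.0]] stalk end [[322.0, 139.0]]
[ 0.00320379  0.46304866  0.72509997  1.30209956 -0.75823693  1.79687023
  0.56973267]
```

View pics/w11.png

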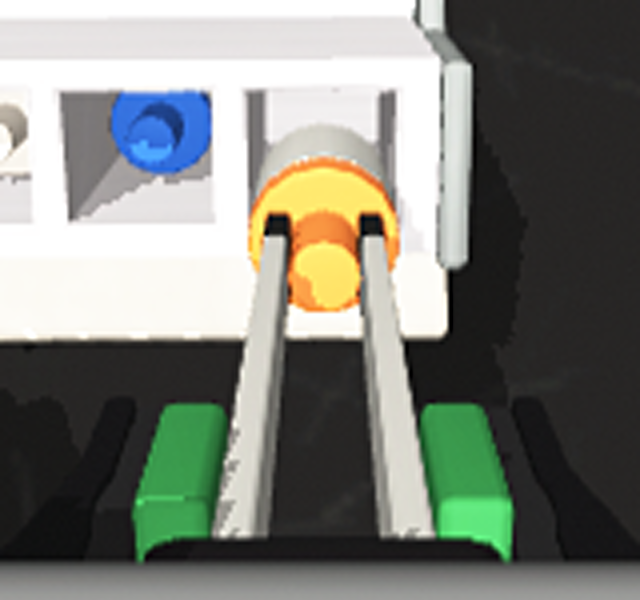

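View pics/s11.png

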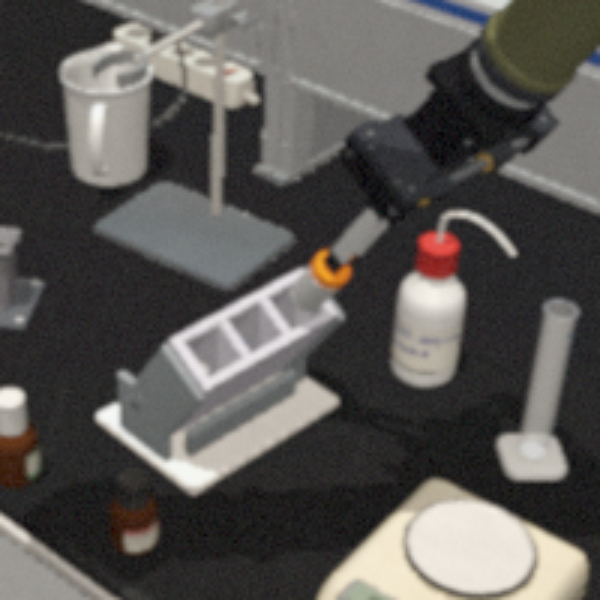

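```bash
python3 -m creep '[[-12,0,0,0,0,0,40],[-16,0,0,0,0,0,40],[-12,0,0,0,0,0,40],[0,0,0,0,0,0,40]]' 35
python3 -c "
from look import *
plan([.536,-.329,.50],frame([0,0,-1],az(-6)),12,40)
"
```

```text
time: 11.6
position: [0.6, -0.2795, 0.5053]
tool_rot: [1.691, 1.53, -0.948]
ft_force: [-0.1, 0.1, -2.0]
grip_width: 0.485
t 11.6 p [ 0.6    -0.2795  0.5053] dist mm 81.11618346629729 ang 0.547 f [-0.1  0.1 -2. ] grip 42.2
[-2,-5,4,0.001,-0.046,-0.000,40],[-2,-5,4,0.001,-0.046,-0.000,40],[-2,-5,4,0.001,-0.046,-0.000,40],[-1,-5,4,0.001,-0.046,-0.000,40],[-1,-5,4,0.001,-0.046,-0.000,40],
[-1,-5,5,0.001,-0.046,-0.000,40],[-1,-5,5,0.001,-0.046,-0.000,40],[-1,-5,5,0.001,-0.046,-0.000,40],[-0,-5,5,0.001,-0.046,-0.000,40],[-0,-5,5,0.001,-0.046,-0.000,40],
[0,-5,5,0.001,-0.046,-0.000,40],[0,-5,5,0.001,-0.046,-0.000,40],
```

```bash
python3 -m creep '[[-2,-5,4,0,-0.046,0,40],[-2,-5,4,0,-0.046,0,40],[-2,-5,4,0,-0.046,0,40],[-1,-5,4,0,-0.046,0,40],[-1,-5,4,0,-0.046,0,40]]'
python3 -m creep '[[-1,-5,5,0,-0.046,0,40],[-1,-5,5,0,-0.046,0,40],[-1,-5,5,0,-0.046,0,40],[0,-5,5,0,-0.046,0,40],[0,-5,5,0,-0.046,0,40]]'
python3 -m creep '[[0,-5,5,0,-0.046,0,40],[0,-5,5,0,-0.046,0,40],[0,0,0,0,0,0,40],[0,0,0,0,0,0,40]]'
python3 -c "
from look import *
plan([.536,-.329,.50],frame([0,0,-1],az(-6)),1,40)
d=get_image('wrist');cv2.imwrite('pics/w12.png',d['img'][:,:,::-1])
pickle.dump((d,monitor.get_state()),open('w12.pkl','wb'))
d=get_image('scene');cv2.imwrite('pics/s12.png',cv2.resize(d['img'][130:330,300:500,::-1],None,fx=3,fy=3))
"
```

```text
time: 12.1
position: [0.5733, -0.2969, 0.5013]
tool_rot: [1.522, 1.382, -1.102]
ft_force: [0.5, 0.3, -2.9]
grip_width: 0.482
time: 12.6
position: [0.546, -0.3193, 0.4985]
tool_rot: [1.348, 1.225, -1.234]
ft_force: [0.5, 0.2, -2.6]
grip_width: 0.479
time: 13.0
position: [0.5355, -0.3279, 0.4982]
tool_rot: [1.28, 1.162, -1.28]
ft_force: [0.6, -0.1, -2.5]
grip_width: 0.482
t 13.0 p [ 0.5355 -0.3279  0.4982] dist mm 2.2294863544589334 ang 0.008 f [ 0.6 -0.1 -2.5] grip 42.0
[-2,1,1,0.008,0.000,0.000,40],
```

View pics/w12.png

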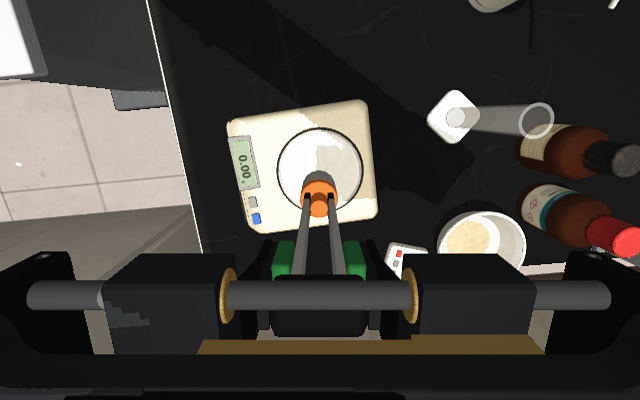

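View pics/s12.png

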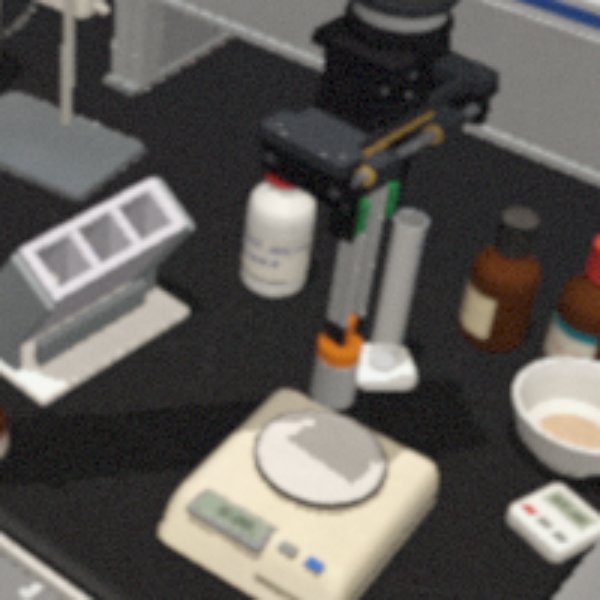

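```bash
python3 - <<'E'
from h import *; import pickle
d,s=pickle.load(open('w12.pkl','rb'))
cv2.imwrite("pics/w12c.png",cv2.resize(d["img"][115:235,250:390,::-1],None,fx=5,fy=5,interpolation=cv2.INTER_CUBIC))
# predicted pan circle for candidate centre
for c in [(.536,-.329),(.54,-.329)]:
    P=[[c[0]+.058*np.cos(a),c[1]+.058*np.sin(a),.061] for a in np.linspace(0,6.28,200)]
    q=proj(d,P); print(c,q.min(0).round(1),q.max(0).round(1))
A=R.from_rotvec(s["tool_rot"]).as_matrix(); print(s["position"],A.round(4).tolist())
E
```

```text
(0.536, -0.329) [275.2 128.1] [362.1 214. ]
(0.54, -0.329) [278.2 127.8] [365.  213.7]
[ 0.53561875 -0.32790465  0.49812978] [[-0.0005, 0.9954, -0.0962], [-0.0007, -0.0962, -0.9954], [-1.0, -0.0004, 0.0007]]
```

View pics/w12c.png

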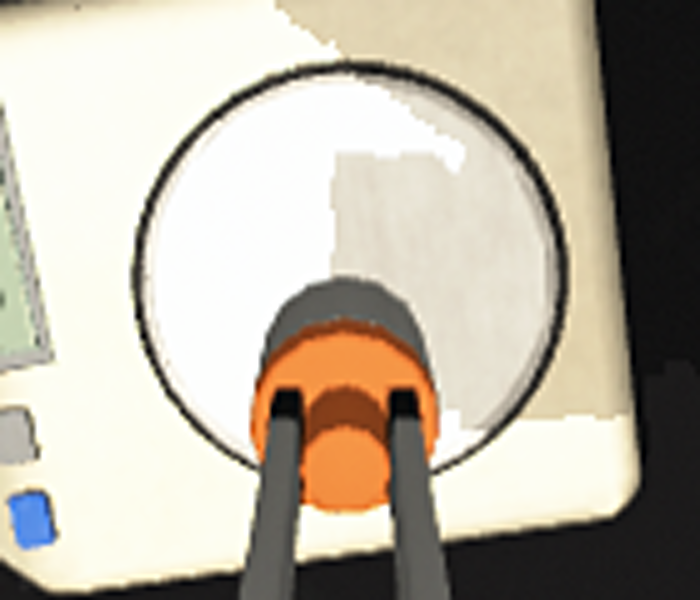

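```bash
python3 - <<'E'
from h import *; import pickle
d,s=pickle.load(open('w12.pkl','rb'))
A=R.from_rotvec(s["tool_rot"]).as_matrix(); p0=np.array(s["position"])
f=lambda L:((proj(d,[p0+A@np.array(v) for v in L])-[250,115]+.4)*5).round().tolist()
b=.2975+.066
c=lambda x,r:[(x,r*np.cos(a),r*np.sin(a)) for a in np.linspace(0,6.28,60)]
for nm,x,r in [("bottom",b,.018),("lid top",b-.06,.018),("stalk end",b-.088,.008)]:
    q=np.array(f(c(x,r)));print(nm,q.min(0),q.max(0))
E
```

```text
bottom [262. 269.] [423. 427.]
lid top [246. 325.] [439. 511.]
stalk end [295. 418.] [389. 508.]
```

```bash
python3 -m creep '[[10,2,0,0,0,0,40],[20,0,0,0,0,0,40],[20,0,0,0,0,0,40],[12,0,0,0,0,0,40],[0,0,0,0,0,0,40]]'
python3 -c "
from look import *
s=monitor.get_state();print(s['position'],s['ft_force'],s['position'][2]-.3635-.061)
d=get_image('scene');cv2.imwrite('pics/s13.png',cv2.resize(d['img'][200:320,340:460,::-1],None,fx=5,fy=5,interpolation=2))
s=monitor.get_state();print(s['position'],s['ft_force'],s['position'][2]-.3635-.061)
"
```

```text
time: 13.6
position: [0.5371, -0.3284, 0.4339]
tool_rot: [1.278, 1.164, -1.284]
ft_force: [0.2, -0.1, -2.6]
grip_width: 0.484
[ 0.53707279 -0.3283823   0.4339269 ] [ 0.16370683 -0.05159569 -2.62044127] 0.009426903903595352
[ 0.53724911 -0.32871981  0.43548515] [ 0.37481624  0.61271497 -2.20435937] 0.010985152734420911
```

View pics/s13.png

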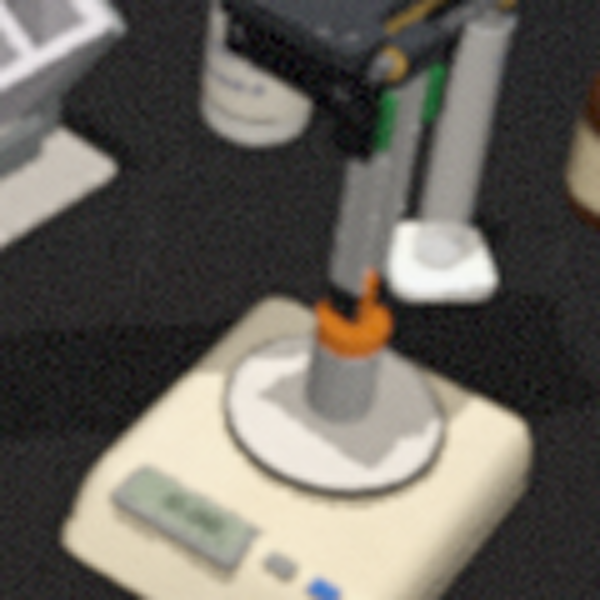

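```bash
python3 -m creep '[[3,0,0,0,0,0,40],[2,0,0,0,0,0,40],[1,0,0,0,0,0,40],[0,0,0,0,0,0,40],[0,0,0,0,0,0,40]]'; python3 -m creep '[[1,0,0,0,0,0,40],[0,0,0,0,0,0,40],[0,0,0,0,0,0,40]]'; python3 -m creep '[[1,0,0,0,0,0,40],[0,0,0,0,0,0,40],[0,0,0,0,0,0,40]]'
```

```text
time: 14.15
position: [0.5372, -0.3291, 0.4306]
tool_rot: [1.278, 1.16, -1.282]
ft_force: [-0.3, 0.6, -2.5]
grip_width: 0.478
time: 14.45
position: [0.5371, -0.329, 0.4294]
tool_rot: [1.278, 1.16, -1.282]
ft_force: [0.4, -0.3, -2.1]
grip_width: 0.478
time: 14.75
position: [0.5371, -0.329, 0.4284]
tool_rot: [1.278, 1.16, -1.282]
ft_force: [-0.5, -0.4, -2.7]
grip_width: 0.483
```

```bash
for i in 1 2; do python3 -m creep '[[1,0,0,0,0,0,40],[0,0,0,0,0,0,40],[0,0,0,0,0,0,40]]'; done
python3 -c "
from look import *
d=get_image('scene');cv2.imwrite('pics/s14.png',cv2.resize(d['img'][200:320,340:460,::-1],None,fx=5,fy=5,interpolation=2))
d=get_image('wrist');cv2.imwrite('pics/w14.png',cv2.resize(d['img'][115:235,250:390,::-1],None,fx=5,fy=5,interpolation=cv2.INTER_CUBIC))"
```

```text
time: 15.05
position: [0.5372, -0.329, 0.4274]
tool_rot: [1.278, 1.16, -1.282]
ft_force: [0.3, -0.7, -1.6]
grip_width: 0.481
time: 15.35
position: [0.5372, -0.329, 0.4263]
tool_rot: [1.278, 1.16, -1.282]
ft_force: [-0.2, 0.5, -3.1]
grip_width: 0.478
```

View pics/s14.png

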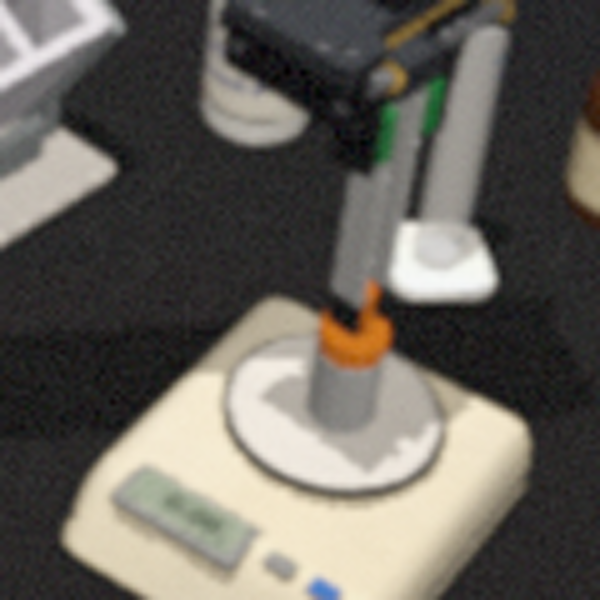

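View pics/w14.png

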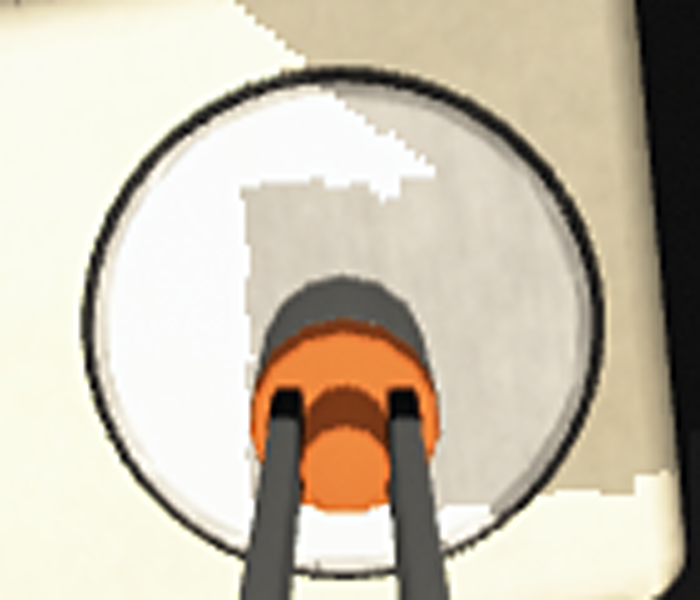

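```bash
python3 - <<'E'
from h import *; from bench import *
d=get_image('wrist');s=monitor.get_state()
def q(c): 
    a=np.linspace(0,6.283,400); Q=(proj(d,np.c_[c[0]+.059*np.cos(a),c[1]+.059*np.sin(a),0*a+.0605])-[250,115]+.4)*5; return np.array([Q[:,0].min(),Q[:,0].max(),Q[:,1].min(),Q[:,1].max()])
o=least_squares(lambda c:q(c)-[82,604,68,578],[.538,-.329]);print(o.x,q(o.x))
print(s["position"])
E
for i in 1 2; do python3 -m creep '[[1,0,0,0,0,0,40],[0,0,0,0,0,0,40],[0,0,0,0,0,0,40]]'; done
```

```text
[ 0.53738786 -0.3279319 ] [ 78.97130932 607.02843733  64.69112235 582.34045107]
[ 0.5371741  -0.32900837  0.42640354]
time: 15.8
position: [0.5372, -0.329, 0.4253]
tool_rot: [1.278, 1.16, -1.282]
ft_force: [0.4, 0.0, -2.0]
grip_width: 0.482
time: 16.1
position: [0.5372, -0.329, 0.4244]
tool_rot: [1.278, 1.16, -1.282]
ft_force: [-0.0, 0.3, -3.0]
grip_width: 0.485
```

```bash
for i in 1; do python3 -m creep '[[1,0,0,0,0,0,40],[0,0,0,0,0,0,40],[0,0,0,0,0,0,40]]'; done;  python3 -m creep '[[1,0,0,0,0,0,40],[0,0,0,0,0,0,40],[0,0,0,0,0,0,40]]'
```

```text
time: 16.4
position: [0.5372, -0.3292, 0.4237]
tool_rot: [1.278, 1.159, -1.282]
ft_force: [-0.3, 0.5, -0.2]
grip_width: 0.484
time: 16.7
position: [0.5371, -0.3294, 0.4237]
tool_rot: [1.278, 1.159, -1.282]
ft_force: [-0.6, 0.4, 6.3]
grip_width: 0.48
```

```bash
python3 -m creep '[[0,0,0,0,0,0,40],[0,0,0,0,0,0,40]]'; python3 -c "
from look import *
d=get_image('scene');cv2.imwrite('pics/s15.png',cv2.resize(d['img'][200:320,340:460,::-1],None,fx=5,fy=5,interpolation=2))"
```

```text
time: 16.9
position: [0.5371, -0.3294, 0.4237]
tool_rot: [1.278, 1.158, -1.282]
ft_force: [-1.5, 0.5, 5.6]
grip_width: 0.482
```

View pics/s15.png

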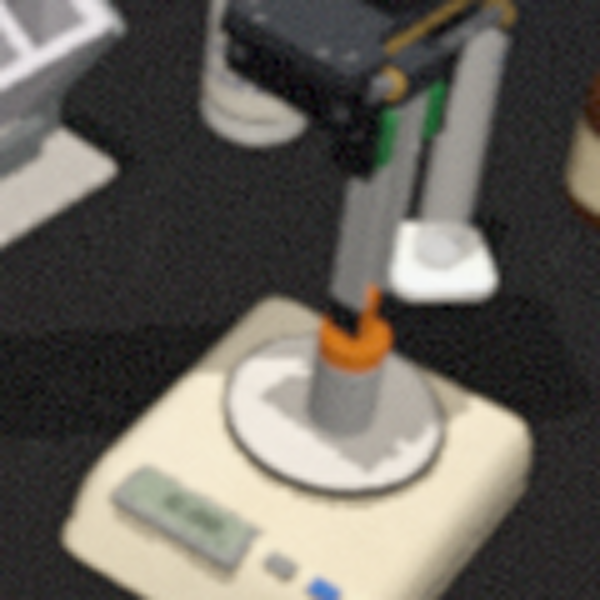

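```bash
python3 -m creep '[[-1,0,0,0,0,0,40],[0,0,0,0,0,0,42],[0,0,0,0,0,0,43],[0,0,0,0,0,0,44],[0,0,0,0,0,0,45]]' 25;python3 -m creep '[[0,0,0,0,0,0,47],[0,0,0,0,0,0,49],[0,0,0,0,0,0,51],[0,0,0,0,0,0,51],[0,0,0,0,0,0,51]]' 20;  python3 -c "
from look import *
d=get_image('wrist');cv2.imwrite('pics/w16.png',cv2.resize(d['img'][115:235,250:390,::-1],None,fx=5,fy=5,interpolation=cv2.INTER_CUBIC))"
```

```text
time: 17.45
position: [0.5372, -0.3288, 0.4226]
tool_rot: [1.278, 1.161, -1.282]
ft_force: [-0.1, -0.8, -1.2]
grip_width: 0.512
time: 17.95
position: [0.5372, -0.329, 0.4234]
tool_rot: [1.278, 1.16, -1.282]
ft_force: [-0.3, -0.6, -1.7]
grip_width: 0.588
```

View pics/w16.png

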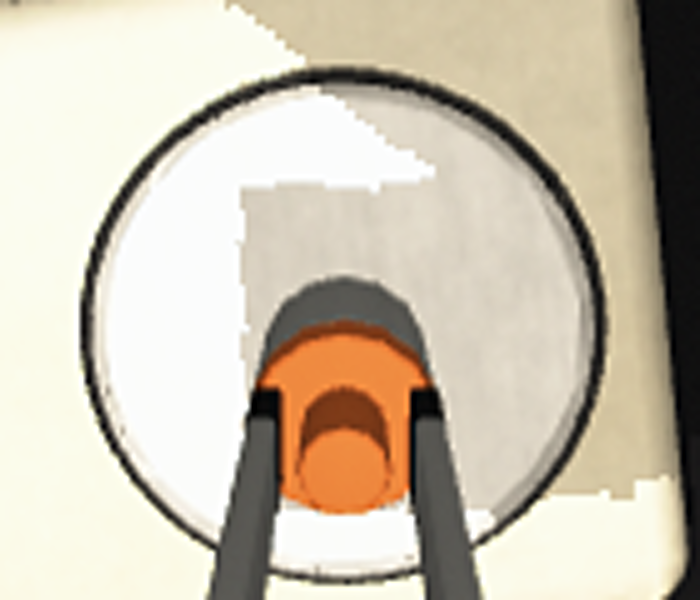

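The can is standing with both tips clear of the stalk: tips at (265,400) and (425,400), stalk centred at (345,470). I'll withdraw straight up.

```bash
python3 -m creep '[[-5,0,0,0,0,0,51],[-10,0,0,0,0,0,51],[-15,0,0,0,0,0,51],[-20,0,0,0,0,0,51],[-20,0,0,0,0,0,51]]' 20;python3 -m creep '[[-10,0,0,0,0,0,51],[0,0,0,0,0,0,51],[0,0,0,0,0,0,51]]';  python3 -c "
from look import *
d=get_image('wrist');cv2.imwrite('pics/w17.png',cv2.resize(d['img'][115:235,250:390,::-1],None,fx=5,fy=5,interpolation=cv2.INTER_CUBIC))
d=get_image('scene');cv2.imwrite('pics/s17.png',cv2.resize(d['img'][160:320,340:500,::-1],None,fx=3.7,fy=3.7,interpolation=2))
plan([.53,0.0,.52],frame([0,0,-1],az(-6)),9,51)"
```

```text
time: 18.5
position: [0.5371, -0.3289, 0.4956]
tool_rot: [1.278, 1.159, -1.282]
ft_force: [-0.6, -0.1, -1.4]
grip_width: 0.587
time: 18.8
position: [0.5371, -0.3288, 0.5032]
tool_rot: [1.278, 1.16, -1.282]
ft_force: [-0.8, -0.2, -2.2]
grip_width: 0.592
t 18.9 p [ 0.5372 -0.3286  0.5023] dist mm 329.11659841542115 ang 0.008 f [ 0.6  0.3 -1.2] grip 51.3
[-2,-4,-36,0.001,0.000,0.000,51],[-2,-4,-36,0.001,0.000,0.000,51],[-2,-4,-36,0.001,0.000,0.000,51],[-2,-4,-36,0.001,0.000,0.000,51],[-2,-4,-36,0.001,0.000,0.000,51],
[-2,-4,-36,0.001,0.000,0.000,51],[-2,-5,-36,0.001,0.000,0.000,51],[-2,-5,-36,0.001,0.000,0.000,51],[-2,-5,-36,0.001,0.000,0.000,51],
```

View pics/w17.png

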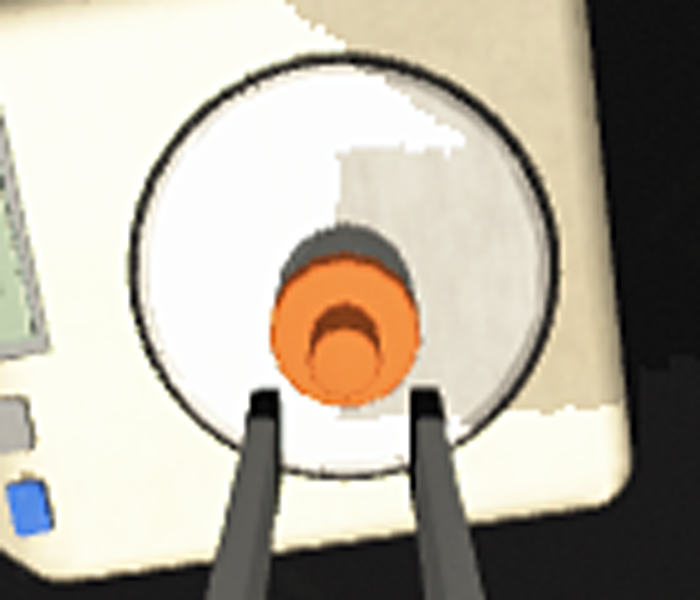

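View pics/s17.png

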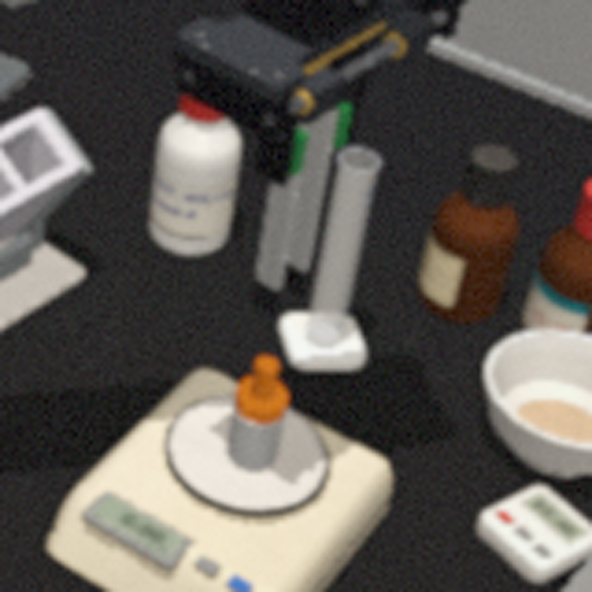

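```bash
python3 -m creep '[[-8,-4,-20,0,0,0,51],[-6,-4,-36,0,0,0,51],[-4,-4,-36,0,0,0,51],[-2,-4,-36,0,0,0,51],[-2,-4,-36,0,0,0,51]]' 20;python3 -m creep '[[0,-4,-36,0,0,0,51],[0,-5,-36,0,0,0,51],[0,-5,-36,0,0,0,51],[0,-5,-36,0,0,0,51],[0,0,0,0,0,0,51]]'
python3 -c "
from h import *
plan([.5377,.3197,.45],frame([0,0,-1],az(-56.5)),12,51)"
```

```text
time: 19.4
position: [0.5329, -0.1621, 0.5241]
tool_rot: [1.278, 1.161, -1.283]
ft_force: [0.0, -0.3, -1.8]
grip_width: 0.59
time: 19.9
position: [0.5282, -0.0115, 0.5232]
tool_rot: [1.271, 1.169, -1.275]
ft_force: [0.6, -0.0, -1.9]
grip_width: 0.587
t 19.9 p [ 0.5282 -0.0115  0.5232] dist mm 339.30444202477 ang 0.9 f [ 0.6 -0.  -1.9] grip 51.1
[6,-2,-28,0.075,0.000,0.000,51],[6,-4,-27,0.075,0.000,0.000,51],[6,-6,-27,0.075,0.000,0.000,51],[6,-8,-27,0.075,0.000,0.000,51],[6,-10,-26,0.075,0.000,0.000,51],
[6,-12,-25,0.075,0.000,0.000,51],[6,-13,-24,0.075,0.000,0.000,51],[6,-15,-23,0.075,0.000,0.000,51],[6,-17,-22,0.075,0.000,0.000,51],[6,-18,-21,0.075,0.000,0.000,51],
[6,-20,-19,0.075,0.000,0.000,51],[6,-21,-18,0.075,0.000,0.000,51],
```

```bash
python3 -m creep '[[0,-2,-28,0.075,0,0,51],[3,-4,-27,0.075,0,0,51],[6,-6,-27,0.075,0,0,51],[6,-8,-27,0.075,0,0,51],[6,-10,-26,0.075,0,0,51]]' 20;python3 -m creep '[[6,-12,-25,0.075,0,0,51],[6,-13,-24,0.075,0,0,51],[6,-15,-23,0.075,0,0,51],[6,-17,-22,0.075,0,0,51],[6,-18,-21,0.075,0,0,51]]'
python3 -m creep '[[6,-20,-19,0.075,0,0,51],[6,-21,-18,0.075,0,0,51],[0,0,0,0,0,0,51],[0,0,0,0,0,0,51]]'
python3 -c "
from h import *; from bench import *
plan([.5377,.3197,.436],frame([0,0,-1],az(-56.5)),1,51)"
```

```text
time: 20.4
position: [0.5321, 0.1212, 0.502]
tool_rot: [1.547, 0.943, -1.553]
ft_force: [-0.4, -0.0, -1.3]
grip_width: 0.589
time: 20.9
position: [0.5383, 0.2589, 0.4715]
tool_rot: [1.798, 0.676, -1.805]
ft_force: [0.4, 0.3, -3.0]
grip_width: 0.587
time: 21.3
position: [0.5409, 0.3137, 0.4591]
tool_rot: [1.89, 0.556, -1.897]
ft_force: [0.0, -0.2, -1.6]
grip_width: 0.588
t 21.3 p [0.5409 0.3137 0.4591] dist mm 24.066080466147376 ang 0.011 f [ 0.  -0.2 -1.6] grip 51.1
[23,-7,-1,-0.009,0.005,-0.003,51],
```

```bash
python3 -m creep '[[11,-7,-1,-0.009,0.005,-0.003,51],[12,0,0,0,0,0,51],[0,0,0,0,0,0,51],[0,0,0,0,0,0,51]]' 20
cat > st.py <<'E'
from h import *; from bench import *
def stand(name):
    d=get_image("wrist");s=monitor.get_state();A=R.from_rotvec(s["tool_rot"]).as_matrix();p0=np.array(s["position"])
    plan([.5377,.3197,.3055],frame([0,0,-1],az(-56.5)),1,51)
    cv2.imwrite(f"pics/{name}.png",cv2.resize(d["img"][120:260,245:395,::-1],None,fx=5,fy=5,interpolation=cv2.INTER_CUBIC)[:600])
    f=lambda P:((proj(d,P)-[245,120]+.4)*5).round().tolist()
    c=np.array([.537,.320]);Y=az(-56.5);Xx=np.cross(Y,[0,0,1])
    rect=lambda x,y,z:[np.r_[c,0]+Xx*a*x+Y*b*y+[0,0,z] for a,b in[(-1,-1),(-1,1),(1,1),(1,-1)]]
    print("plate pred",f(rect(.045,.055,.008)));print("slot top80 pred",f(rect(.012,.024,.08)))
    print("tips far corners pred",f([p0+A@[.2975,a,-.009] for a in(.0115,.0165,-.0115,-.0165)]))
E
python3 -c "
from st import *
stand('w18')"
```

```text
time: 21.7
position: [0.5381, 0.3191, 0.437]
tool_rot: [1.893, 0.568, -1.89]
ft_force: [-0.1, -0.0, -1.6]
grip_width: 0.589
t 21.75 p [0.5382 0.3192 0.4376] dist mm 132.0714558958106 ang 0.004 f [-0.7 -0.  -1. ] grip 51.2
[132,-1,1,-0.003,-0.003,0.001,51],
plate pred [[145.0, 101.0], [577.0, 100.0], [566.0, 438.0], [159.0, 440.0]]
slot top80 pred [[249.0, 284.0], [471.0, 283.0], [469.0, 390.0], [252.0, 391.0]]
tips far corners pred [[428.0, 357.0], [456.0, 357.0], [301.0, 357.0], [273.0, 357.0]]
```

View pics/w18.png

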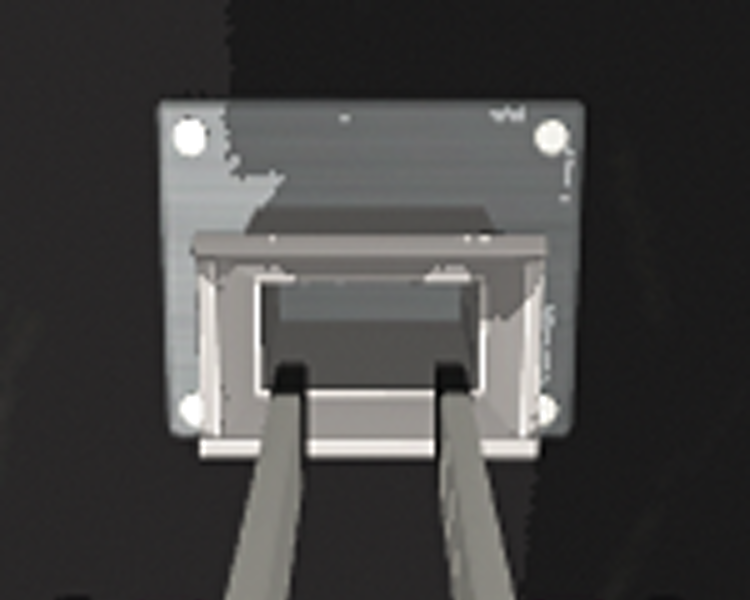

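```bash
python3 -c "
import cv2
im=cv2.imread('pics/w4.png')[0:120,85:235];cv2.imwrite('pics/w4c.png',cv2.resize(im,None,fx=5,fy=5,interpolation=cv2.INTER_CUBIC))"
```

```text
(no output)
```

View pics/w4c.png

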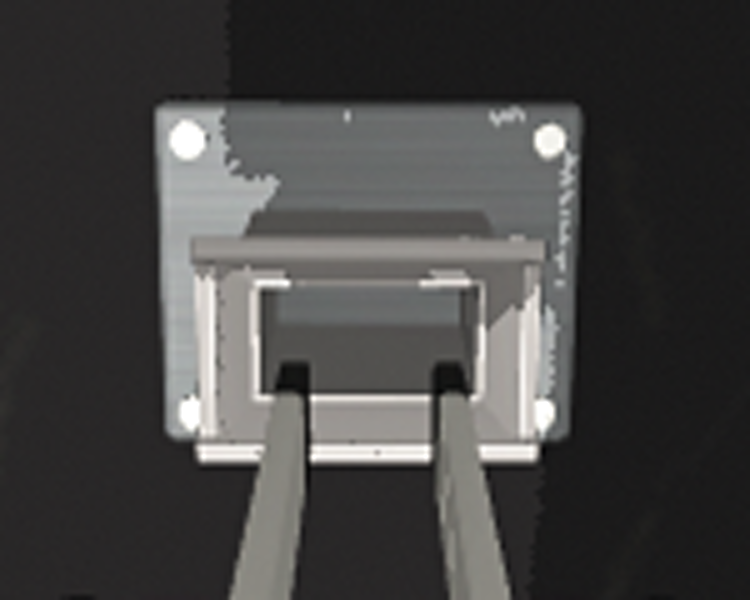

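```bash
python3 -m creep '[[10,0,-1,0,0,0,51],[15,0,0,0,0,0,51],[20,0,0,0,0,0,51],[15,0,0,0,0,0,51],[0,0,0,0,0,0,51]]' 20
python3 -c "
from st import *
stand('w19')"
```

```text
time: 22.25
position: [0.5381, 0.3202, 0.3739]
tool_rot: [1.887, 0.566, -1.893]
ft_force: [0.5, -1.1, -1.9]
grip_width: 0.587
t 22.3 p [0.5386 0.3204 0.3758] dist mm 70.27490225796959 ang 0.002 f [-0.1  0.1 -1.6] grip 50.9
[70,0,1,-0.002,0.000,0.001,51],
plate pred [[109.0, 120.0], [618.0, 119.0], [601.0, 512.0], [128.0, 513.0]]
slot top80 pred [[228.0, 348.0], [497.0, 347.0], [494.0, 475.0], [232.0, 476.0]]
tips far corners pred [[429.0, 354.0], [457.0, 354.0], [301.0, 354.0], [273.0, 354.0]]
```

View pics/w19.png

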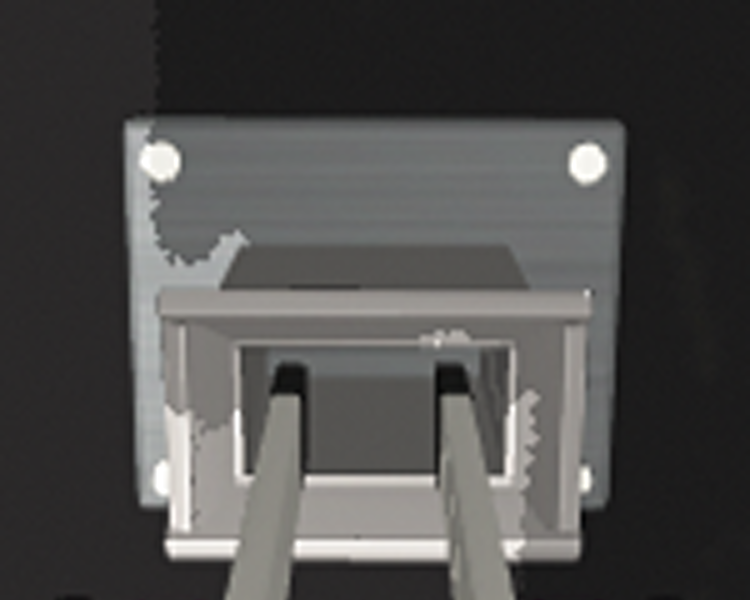

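```bash
python3 -m creep '[[10,1,0,0,0,0,51],[15,0,0,0,0,0,51],[20,0,0,0,0,0,51],[15,0,0,0,0,0,51],[0,0,0,0,0,0,51]]' 20
python3 -m creep '[[4,0,0,0,0,0,51],[2,0,0,0,0,0,51],[0,0,0,0,0,0,51],[0,0,0,0,0,0,51]]' 20
```

```text
time: 22.8
position: [0.5387, 0.3194, 0.3144]
tool_rot: [1.888, 0.567, -1.892]
ft_force: [0.5, -0.2, -1.3]
grip_width: 0.585
time: 23.2
position: [0.5399, 0.3199, 0.3122]
tool_rot: [1.894, 0.569, -1.887]
ft_force: [-0.3, 0.3, -1.8]
grip_width: 0.593
```

```bash
for i in 1 2; do python3 -m creep '[[1,0,0,0,0,0,51],[0,0,0,0,0,0,51],[0,0,0,0,0,0,51]]' 20;done
```

```text
time: 23.5
position: [0.5397, 0.3198, 0.3106]
tool_rot: [1.893, 0.569, -1.888]
ft_force: [0.0, 0.6, -1.2]
grip_width: 0.585
time: 23.8
position: [0.5397, 0.3198, 0.3095]
tool_rot: [1.893, 0.569, -1.888]
ft_force: [0.9, 0.8, -1.7]
grip_width: 0.587
```

```bash
for i in 1 ; do python3 -m creep '[[1,0,0,0,0,0,51],[0,0,0,0,0,0,51],[0,0,0,0,0,0,51]]' 20;done
python3 -c "
from st import *
d=get_image('scene');cv2.imwrite('pics/s20.png',cv2.resize(d['img'][120:240,190:310,::-1],None,fx=5,fy=5,interpolation=2))"
```

```text
time: 24.1
position: [0.5397, 0.3198, 0.3085]
tool_rot: [1.893, 0.569, -1.888]
ft_force: [0.0, -1.0, -2.7]
grip_width: 0.59
```

View pics/s20.png

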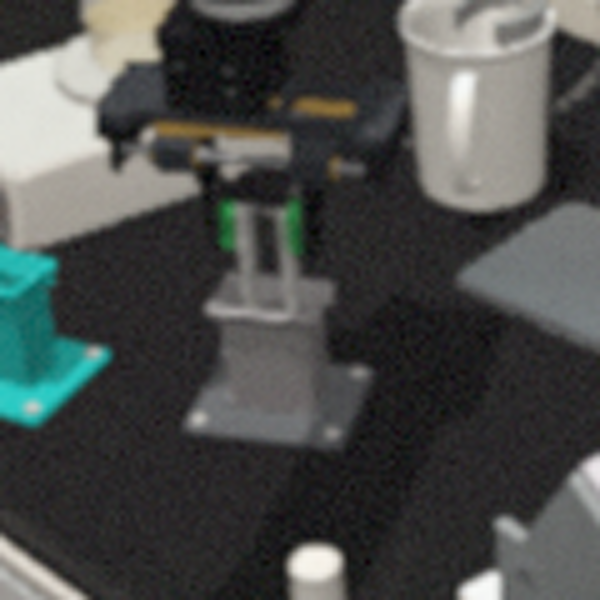

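```bash
for i in 1 2; do python3 -m creep '[[1,0,0,0,0,0,51],[0,0,0,0,0,0,51],[0,0,0,0,0,0,51]]' 20;done
```

```text
time: 24.45
position: [0.5397, 0.3198, 0.3075]
tool_rot: [1.893, 0.569, -1.888]
ft_force: [0.1, -0.7, -1.4]
grip_width: 0.591
time: 24.75
position: [0.5397, 0.3198, 0.3065]
tool_rot: [1.893, 0.569, -1.888]
ft_force: [-0.4, 0.2, -1.6]
grip_width: 0.591
```

```bash
python3 -m creep '[[1,0,0,0,0,0,51],[0,0,0,0,0,0,51],[0,0,0,0,0,0,51]]' 20
```

```text
time: 25.05
position: [0.5397, 0.3198, 0.3055]
tool_rot: [1.893, 0.569, -1.888]
ft_force: [-0.1, -0.3, -1.0]
grip_width: 0.589
```

```bash
python3 -m creep '[[1,0,0,0,0,0,51],[0,0,0,0,0,0,51],[0,0,0,0,0,0,51]]' 20; python3 -m creep '[[1,0,0,0,0,0,51],[0,0,0,0,0,0,51],[0,0,0,0,0,0,51]]' 20
```

```text
time: 25.35
position: [0.5399, 0.3199, 0.3048]
tool_rot: [1.894, 0.569, -1.888]
ft_force: [-0.5, 0.4, 0.2]
grip_width: 0.589
time: 25.65
position: [0.5402, 0.32, 0.3047]
tool_rot: [1.895, 0.569, -1.887]
ft_force: [-1.6, -0.3, 5.3]
grip_width: 0.587
```

```bash
python3 -m creep '[[-1,0,0,0,0,0,53],[0,0,0,0,0,0,56],[0,0,0,0,0,0,60],[0,0,0,0,0,0,66],[0,0,0,0,0,0,75]]' 20; python3 -m creep '[[0,0,0,0,0,0,87],[0,0,0,0,0,0,87],[0,0,0,0,0,0,87]]' 20
python3 -c "
from st import *
d=get_image('wrist');cv2.imwrite('pics/w21.png',d['img'][120:360,160:480,::-1])
plan([.537,.32,.306],frame([0,0,-1],az(-56.5)),1,87)"
```

```text
time: 26.15
position: [0.5396, 0.3196, 0.304]
tool_rot: [1.892, 0.568, -1.889]
ft_force: [-0.5, -0.5, -0.1]
grip_width: 0.775
time: 26.45
position: [0.5397, 0.3198, 0.3044]
tool_rot: [1.893, 0.569, -1.888]
ft_force: [0.4, -0.3, -0.3]
grip_width: 0.978
t 26.5 p [0.5397 0.3198 0.3045] dist mm 3.1288330420235626 ang 0.004 f [-0.5  0.8 -0.1] grip 85.8
[-2,-2,2,-0.002,-0.003,0.001,87],
```

View pics/w21.png

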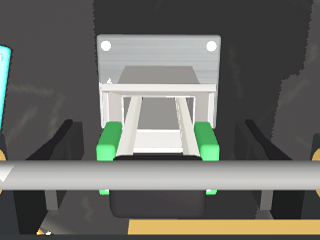

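Tongs released and standing. I'll rise straight up, clear of the bridge.

```bash
python3 -m creep '[[-8,0,0,0,0,0,87],[-20,0,0,0,0,0,87],[-30,0,0,0,0,0,87],[-40,0,0,0,0,0,87],[-30,0,0,0,0,0,87]]' 20; python3 -m creep '[[-20,0,20,0,0,0,87],[0,0,20,0,0,0,87],[0,0,0,0,0,0,87],[0,0,0,0,0,0,87]]' 20
python3 -c "
from st import *
d=get_image('wrist');cv2.imwrite('pics/w22.png',d['img'][:,:,::-1])
s=get_image('scene');cv2.imwrite('pics/s22.png',s['img'][:,:,::-1])
cv2.imwrite('pics/s22a.png',cv2.resize(s['img'][120:240,190:310,::-1],None,fx=4,fy=4,interpolation=2))
cv2.imwrite('pics/s22b.png',cv2.resize(s['img'][200:320,340:460,::-1],None,fx=4,fy=4,interpolation=2))
t=get_image('top');
def g(d):
    im=d['img'].astype(int); m=((im[:,:,1]>im[:,:,0]+40)&(im[:,:,1]>im[:,:,2]+40)).astype(np.uint8)
    k,l,st,c=cv2.connectedComponentsWithStats(m);return [(st[i].tolist(),c[i].round(1).tolist()) for i in range(1,k) if st[i,4]>3]
print(g(s),g(t)); print(monitor.get_state()['position'],monitor.get_state()['ft_force'])
import pickle;pickle.dump((d,s,t),open('end.pkl','wb'))"
```

```text
time: 27.0
position: [0.5396, 0.3193, 0.4357]
tool_rot: [1.896, 0.569, -1.886]
ft_force: [0.3, 0.6, 0.6]
grip_width: 0.997
time: 27.4
position: [0.506, 0.2975, 0.453]
tool_rot: [1.895, 0.57, -1.888]
ft_force: [0.0, 0.4, 0.2]
grip_width: 1.004
[([233, 161, 3, 9, 17], [234.2, 164.8]), ([248, 161, 4, 10, 21], [249.3, 165.0])] [([257, 198, 4, 5, 12], [258.5, 200.0])]
[0.5063182  0.29795381 0.45187714] [-0.16456384  0.2551369   0.07636621]
```

View pics/w22.png

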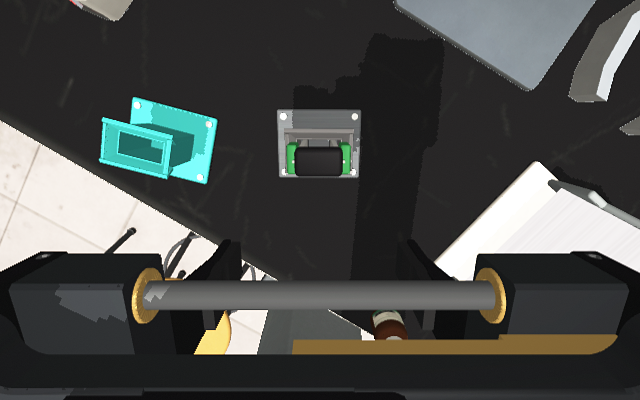

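View pics/s22.png

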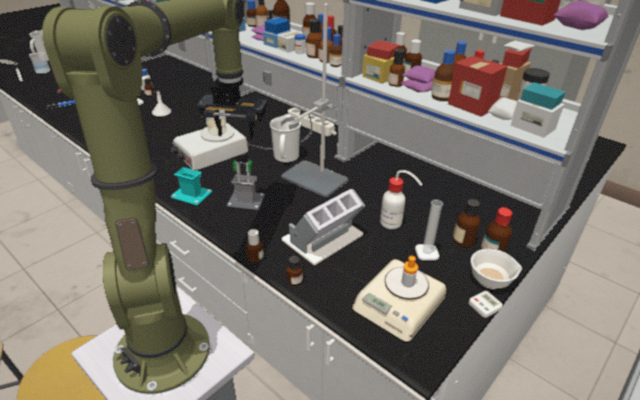

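View pics/s22b.png

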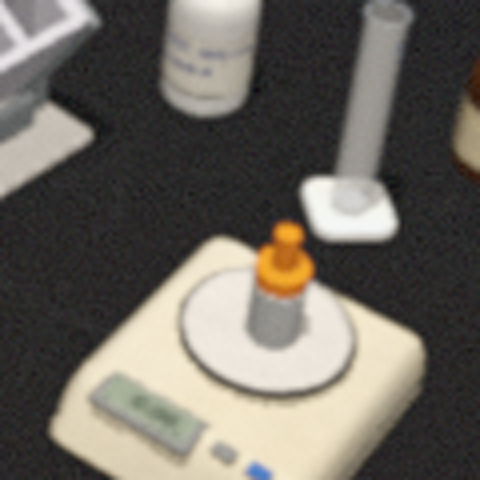

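View pics/s22a.png

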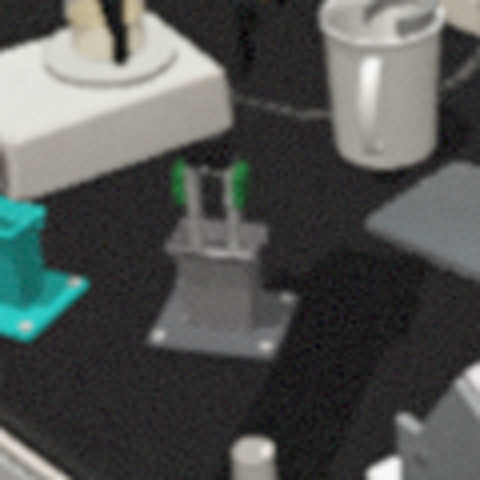

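```bash
python3 - <<'E'
from h import *; import pickle
d,s,t=pickle.load(open('end.pkl','rb'))
f=lambda P:((proj(s,P)-[340,200]+.4)*4).round().tolist()
print("upright can pred: base, lid top, stalk end",f([[.5374,-.328,.061],[.5374,-.328,.121],[.5374,-.328,.149]]))
g=lambda uv,z:atz(d,uv,z).round(4)
L,Rr=g((286.5,160),.157),g((352,160),.157);print("grips top",L,Rr,((L+Rr)/2).round(4))
E
```

```text
upright can pred: base, lid top, stalk end [[265.0, 329.0], [277.0, 263.0], [282.0, 230.0]]
grips top [0.5233 0.3418 0.157 ] [0.5549 0.2939 0.157 ] [0.5391 0.3178 0.157 ]
```

The canister matches the upright prediction, with a uniform shift of about 1.5 px. The grips are back within about 3 mm of the stand axis. I'll hand the job in.

```bash
python3 -c "
from bench import *
s=monitor.get_state();print(s['time'],s['ft_force'],max(abs(x) for x in s['qd']))
print(ctrl.close_job())"
```

```text
27.55 [-0.16456384  0.2551369   0.07636621] 0.007053333212767925
the job is handed in; nothing more can be done
None
```

I took the tongs from the grey stand and drew the orange canister out of the pocket farthest from the robot. I set it down on the balance pan, put the tongs back in their stand, and handed the job in at 27.6 s. The hand-in reported no verdict, so the results below rest on my own checks.

- **Canister:** it stands upright. Before release, the held canister was about 2 mm from the measured pan centre. In the last scene picture it appears about 4 mm off, a uniform shift with no tilt. It was set down in 1 mm steps, pressing with about 8 N at most. The tips were seen clear of the stalk on both sides before the tongs were lifted.
- **Tongs:** they are seated, having touched the slot floor at the same height as when I took them, and stand upright. The wrist camera puts the grips about 3 mm from the stand axis, and in the scene picture they are within half a pixel of where they started.
- **Other objects:** by eye, the bottles, cylinder and wash bottle look unmoved in the last scene picture. The blue and white canisters were still in place when I last saw them, as the orange one left the block; I did not look into the pockets again. The gripper is clear of everything, with force readings near zero.
- **Small disagreements:** the tongs' tips sat about 1.5 mm off their expected place in the hand from the start, and this did not change. Arm position readings wandered by 1 to 2 mm. The gripper read 42 mm on the stalk, where 44 mm was expected.

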